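# Hook the cork bin onto the slatwall stand and put the cork in it

### The job

Hang the small steel bin on the wooden slatwall stand: tilt its front up, slip its hooked tongue into the upper groove without forcing it, then turn it down until it sits level with its back flat against the panel, and let go. Then put the standing cork into the hung bin. Do not disturb the other things on the barrel.

Things in the scene. Friction and masses are not known exactly. Their poses are not given: they have to be found in the camera images.
- bin_centre (a point): Small open steel bin, 90 deep (x), 56 wide (y), 120 g, loose, level on the table. This point: 24 above its underside, 45 in front of the back plate's rear face. x points from the open front to the back plate, z up. Walls and floor 3; side walls 46 high, front wall 30, back plate 55. Grip across the side walls (56) from above; held near the front, the hand keeps clear of the panel. Lengths in mm.
- tongue (a point): Hooked tongue on the bin's back, 44 mm wide (y). This point: on the back plate's rear face, mid-width, at the underside of the tongue's flat piece, 28 mm above and 45 mm behind bin_centre; axes as the bin's. The flat piece (3 mm thick) runs 10 mm rearward (+x); at its end an upright piece (x 7 to 10 mm) rises to 26 mm above this point.
- groove (a point): Upper groove of the slatwall stand. This point: on the panel's front face, mid-width, on the top edge of the slat below the groove's mouth, 125 mm above the table. x points into the panel, y along the groove, z up. Mouth: 22 mm high, whole width, between slats 4 mm thick; behind them a cavity 4 to 20 mm behind the face, from 16 mm below to 34 mm above this point. Seated, tongue meets this point.
- stand: Wooden slatwall panel, fixed: 160 mm wide (y), 166 high, 26 thick, base board 12 high reaching 69 mm out in front. Origin under the middle of its front face, x into the panel. The tongue is taller than the groove's mouth: it enters only with the bin's front raised (35 degrees leaves 2 mm all round). The lower groove, 80 mm below the upper, is not used.
- cork_centre (a point): Plain cylindrical cork, 24 mm across, 44 mm high, loose, standing upright on the table; this point is its centre, half-way up. It and the mushroom-shaped stopper may stand in either of two places: one on the left of the table, one on the right. A decanting cradle holding a bottle, 285 mm high in all, stands fixed between them at about x 0.37 to 0.65, y -0.19 to -0.01 m.
- stopper_centre (a point): Bottle stopper standing on its wider round head, loose: head 34 mm across, 37 mm high in all; this point is its centre, half-way up. Leave it alone.
There are look-alikes about, which are no part of the job. Leave any blue or red look-alike of the part that bears cork_centre alone.

How it is judged (in metres and radians):
On the way:
1. the bin hangs seated in the upper groove, let go, with the cork not yet in it (x of bin_centre in the frame of groove between -0.05 and -0.04 m and z of bin_centre in the frame of groove between -0.033 and -0.023 m and y of bin_centre in the frame of groove between -0.052 and 0.052 m and angle between the z axis of bin_centre and the z axis of groove, either way round below 0.1 rad and angle between the x axis of bin_centre and the x axis of groove, either way round below 0.1 rad and distance between cork_centre and bin_centre above 0.06 m and contact force between the fingers and bin below 0.1 N), for 0.3 s.
At the end, for the whole second after the job is handed in: The bin hangs in the upper groove, within the panel's width, its centre within 5 mm (in depth and height) of the seated position and its axes within 0.1 rad of the panel's; the cork is inside the bin, its centre below the side walls' rim; both at rest and released (x of bin_centre in the frame of groove between -0.05 and -0.04 m and z of bin_centre in the frame of groove between -0.033 and -0.023 m and y of bin_centre in the frame of groove between -0.052 and 0.052 m and angle between the z axis of bin_centre and the z axis of groove, either way round below 0.1 rad and angle between the x axis of bin_centre and the x axis of groove, either way round below 0.1 rad and x of cork_centre in the frame of bin_centre between -0.042 and 0.042 m and y of cork_centre in the frame of bin_centre between -0.024 and 0.024 m and z of cork_centre in the frame of bin_centre between -0.024 and 0.018 m and linear speed of bin below 0.02 m/s and linear speed of cork below 0.03 m/s); the robot touches nothing.
It fails at once if the bin is forced against the stand (over 60 N) (contact force between bin and stand above 60 N).
It fails at once if the stopper is moved more than 30 mm (distance of stopper_centre from where it was at the start of the episode above 0.03 m).
It also fails if it takes over 67 s, if anything falls off the work surface, if the arm or the gripper's body presses on something with over 40 N, if the wrist force passes 120 N, or if a joint passes its speed limit or range.

### The arm

A 6-joint arm with a two-finger parallel gripper is mounted at the origin on a cart in front of the work surface, level with it; the furniture and walls round the work are solid. World frame = base frame: x ahead of the robot, y to its left, z up, the work surface at z = 0. Lengths are in mm, angles in rad, forces in N, time in s.
With the tool pointing down it reaches from about 400 to 925 mm from the base axis. Payload 12.5 kg.
Tool frame: the origin (TCP) lies at the very end of the fingers, on their centre line; the grasp point (between the pads) lies 19 mm behind it (manip.pinch_z is the distance from the TCP to the grasp point, in mm); x points along the fingers, z is the direction in which the jaws open and shut, and the axes are right-handed (so a half turn about x gives the same grasp; the last joint's range is limited). The gripper opens to 95 mm and grips with 3 to 60 N. Pads are 20 mm wide; open, the fingers measure 119 mm over their backs; the gripper's body (75 mm by 180 mm) begins 59 mm behind the grasp point.
Start: joints at [1.136, 0.491, 1.559, -0, 1.092, -0.106], TCP at [201.801, 591.543, 214.661] pointing down, gripper open.
Joint ranges: [-3.1, 3.1], [-0.84, 2.19], [0.05, 2.79], [-1.13, 4.28], [0.06, 2.93], [-2.69, 2.69]. Speed limits (rad/s): [2.22, 2.22, 2.79, 3.14, 3.14, 3.14].

### API

Orientations are given as a 3x3 rotation matrix whose columns are the frame's x, y, z axes.
In Python, from station import manip gives the robot as it stands.
- The arm moves only by the tool send_rows, never from a script. Its argument "increments" is a list of rows, each an object of numbers: "wx", "wy", "wz": the turn, a rotation vector about the tool's x, y, z in rad; "dx", "dy", "dz": the shift along the tool's x, y, z in cm; "grip": the finger opening in cm, from 0 to 9.51. In form: [{"wx": .., "wy": .., "wz": .., "dx": .., "dy": .., "dz": .., "grip": ..}, ...]. A call has 1 to 5 rows; each row shifts and turns the commanded pose from where the row before left it, along the tool's axes as they then stand; what a row does not reach is not made up. A row lasts 1/8 s, in which the tool goes at most 62.5 mm and 10.7 degrees, less where a joint would pass 70% of its speed; a pose out of reach is approached as far as the arm can. A call is refused whole if a number of a shift passes 6.25 or a number of a turn 0.188, either way. A call with a gripper value outside its range is refused whole. The fingers move at their own pace and stop on an object; "newtons" is the grip in N (left out, the last holds). Time passes only in rows, so rows that do not move let the fingers close. It gives the time, the measured TCP pose, the force and the opening at its end, in the units of the state.
- manip.state(): the state, without advancing time (a new reading comes with each control period).
- manip.camera(name): name is "scene" or "top"; returns a dict with "image" (480x640x3 uint8, red, green, blue), "z_map" (480x640 float32, mm along the optical axis (not along the pixel's ray), 0 where there is no reading), "K" (3x3 intrinsics, pixels), "R" (3x3) and "t" (3): a world point X has camera coordinates R X + t. Camera axes: x right, y down, z forward; pixel columns grow to the right and rows downward; lengths in mm; the calibration is good to about 2 mm. A picture is of the moment at which its call begins.
- manip.hand_in(): hands the job in, once; it reports no verdict.
The state is a dict: "clock": time; "q": joint angles; "qd": joint speeds; "joint_torque": joint torques, N m; "eef_pos": TCP position; "eef_rot": TCP orientation; "wrist_force": force on the tool from outside, world axes, zero at the start; "moment": the same for the moment, N m; "opening": finger opening in mm.
Only numpy, scipy, OpenCV 4.12 (cv2) and the standard library are available. Lean on these libraries where they do the work, as an engineer would, in place of code of your own. Each camera call takes 0.05 s, during which the arm holds its last target. There are 200 camera calls.

## Working session

There is one attempt and no reset: what is moved stays moved. The work goes in short steps, Python scripts to look and compute and a tool call to move; the robot and the scene stay as the last step left them, time stands still between calls to the robot, and variables do not carry over. Pictures are saved under pics/ and viewed, about 8 in all and at most 12, crops included, and the job is handed in when it is done.

Besides the shell and the picture viewer there is one more tool, called by a JSON object that holds its "fn" and its "kwargs", one argument or row to a line. send_rows: Moves the arm, as the interface text tells. Its arguments: {"type":"object","properties":{"increments":{"type":"array"},"newtons":{"type":"number"}},"required":["increments"]}

```bash
mkdir -p pics; ls; python3 - <<'E'
from station import manip
import cv2,numpy as np
for n in("scene","top"):
    c=manip.camera(n); cv2.imwrite(f"pics/{n}0.png",c["image"][:,:,::-1]); np.savez(f"pics/{n}0.npz",**c)
    print(n,c["K"].round(1).tolist(),c["R"].round(3).tolist(),c["t"].round(1).tolist(), (-c["R"].T@c["t"]).round())
s=manip.state();print({k:np.round(v,3).tolist() for k,v in s.items()},manip.pinch_z)
E
```

```text
pics
scene [[579.3, 0.0, 325.2], [0.0, 579.3, 247.1], [0.0, 0.0, 1.0]] [[-0.696, -0.718, 0.006], [-0.608, 0.586, -0.536], [0.381, -0.377, -0.844]] [284.8, 396.5, 903.9] [ 95. 313. 974.]
top [[442.3, 0.0, 317.6], [0.0, 442.3, 240.8], [0.0, 0.0, 1.0]] [[-0.01, -1.0, -0.011], [-0.997, 0.011, -0.078], [0.078, 0.01, -0.997]] [-58.8, 474.6, 946.1] [399. -73. 979.]
{'clock': 0.1, 'q': [1.136, 0.491, 1.559, -0.0, 1.092, -0.106], 'qd': [0.0, -0.002, -0.002, -0.001, -0.0, 0.002], 'joint_torque': [0.004, -61.363, -25.86, 0.069, 0.047, -0.0], 'eef_pos': [201.697, 591.318, 214.127], 'eef_rot': [[-0.0, -0.946, 0.323], [-0.001, 0.323, 0.946], [-1.0, 0.0, -0.001]], 'wrist_force': [0.501, -0.084, 0.331], 'moment': [-0.0, -0.028, 0.056], 'opening': 94.962} 18.8
```

View pics/scene0.png

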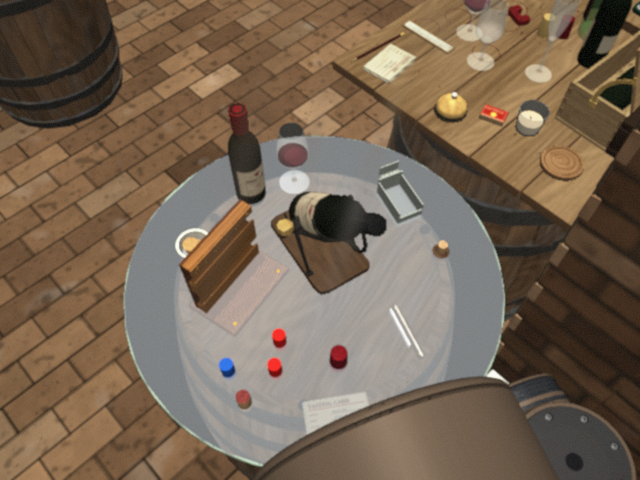

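View pics/top0.png

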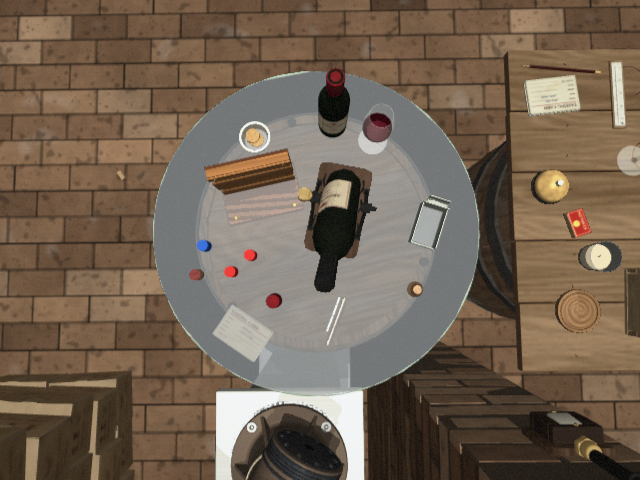

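Scene: the stand is at top-view (250,185), the bin at (430,222) and the cradle in the middle. Candidates for the cork are (195,274) on the left and (416,289) on the right. I'll enlarge these.

```bash
python3 - <<'E'
import cv2,numpy as np
a=cv2.imread("pics/scene0.png");b=cv2.imread("pics/top0.png")
def cr(i,u,v,h=22): return cv2.resize(i[v-h:v+h,u-h:u+h],(260,260),interpolation=cv2.INTER_CUBIC)
m=np.vstack([np.hstack([cr(a,243,398),cr(a,441,249),cr(a,400,195,35)]),np.hstack([cr(b,196,274),cr(b,416,289),cr(b,430,222,35)])])
cv2.imwrite("pics/m1.png",m)
E
```

```text
(no output)
```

View pics/m1.png

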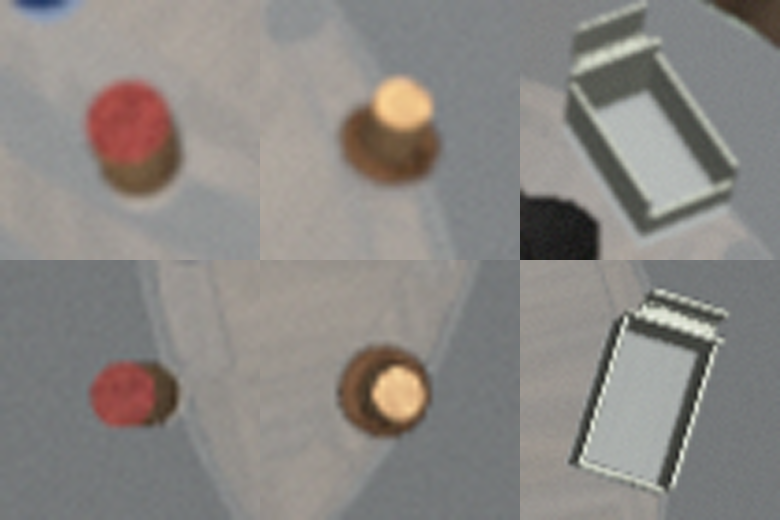

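The left object is a plain cylinder with cork sides and a wine-red top, so that is the cork. The right one, on a wide head, is the stopper. Next I'll measure from the depth maps.

```bash
cat > h.py <<'E'
import numpy as np,cv2
def cloud(c):
    K,R,t,z=c["K"],c["R"],c["t"],c["z_map"]
    v,u=np.mgrid[:480,:640]
    P=np.stack([(u-K[0,2])/K[0,0]*z,(v-K[1,2])/K[1,1]*z,z],-1)
    return (P-t)@R
def box(P,c,r,z0,z1):
    d=np.abs(P[...,:2]-c).max(-1)
    return (d<r)&(P[...,2]>z0)&(P[...,2]<z1)
def rect(p):
    r=cv2.minAreaRect(p[:,:2].astype(np.float32)); return [np.round(x,1) for x in r]+[np.round(cv2.boxPoints(r)).tolist()]
E
python3 - <<'E'
from h import *
for n in("scene","top"):
    c=np.load(f"pics/{n}0.npz");P=cloud(c)
    px={"scene":dict(bin=(400,198),cork=(243,398),stand=(230,245),stop=(441,249),tab=(300,300)),"top":dict(bin=(429,222),cork=(194,274),stand=(250,170),stop=(416,289),tab=(300,300))}[n]
    for k,(u,v) in px.items(): print(n,k,P[v,u].round(1))
    B=P[px["bin"][1],px["bin"][0],:2]
    for lo,hi in((-5,10),(22,34),(35,51),(51,62),(62,90)):
        m=box(P,B,95,lo,hi); p=P[m]; 
        if len(p)>5: print(" bin",lo,hi,len(p),rect(p),p[:,2].max().round(1))
    p=P[box(P,P[px["cork"][1],px["cork"][0],:2],30,38,60)]; print(" cork",len(p),p.mean(0).round(1),p.min(0).round(),p.max(0).round())
    S=P[px["stand"][1],px["stand"][0],:2]
    for lo,hi in((159,180),(120,128),(6,16)):
        p=P[box(P,S,130,lo,hi)]
        if len(p)>5: print(" stand",lo,hi,len(p),rect(p),np.median(p[:,2]).round(1))
E
```

```text
scene bin [ 507.2 -311.3   13.8]
scene cork [398.9 197.2  42.8]
scene stand [596.7  49.9 123.6]
scene stop [ 362.6 -265.2   31.3]
scene tab [477.3  -0.9  13.7]
 bin -5 10 1127 [array([ 507.2, -311.4]), array([189.7, 189.9]), np.float64(90.0), [[412.0, -406.0], [602.0, -406.0], [602.0, -217.0], [412.0, -216.0]]] 10.0
 bin 22 34 323 [array([ 500.7, -299.9]), array([56.8, 92. ]), np.float64(71.0), [[448.0, -312.0], [535.0, -342.0], [553.0, -288.0], [466.0, -258.0]]] 34.0
 bin 35 51 359 [array([ 505. , -302.1]), array([ 58.7, 100.3]), np.float64(71.0), [[448.0, -313.0], [543.0, -346.0], [562.0, -291.0], [467.0, -258.0]]] 51.0
 bin 51 62 152 [array([ 546.8, -315.8]), array([52.9, 16.5]), np.float64(71.7), [[531.0, -338.0], [546.0, -344.0], [563.0, -293.0], [547.0, -288.0]]] 61.3
 bin 62 90 107 [array([ 551.2, -318.1]), array([44.6,  7.1]), np.float64(73.4), [[541.0, -338.0], [548.0, -341.0], [561.0, -298.0], [554.0, -296.0]]] 79.3
 cork 178 [400.3 196.8  43.2] [388. 185.  38.] [414. 208.  49.]
 stand 159 180 1625 [array([597.1,  33. ]), array([225.8, 259.5]), np.float64(89.9), [[467.0, -8
[... 1124 characters left out ...]
, -248.0]]] 62.0
 bin 62 90 71 [array([ 555. , -317.3]), array([43.6,  3.9]), np.float64(71.5), [[546.0, -337.0], [550.0, -339.0], [564.0, -297.0], [560.0, -296.0]]] 82.4
 cork 109 [404.3 195.9  46.2] [394. 185.  38.] [415. 208.  51.]
 stand 159 180 1286 [array([581.8,  19.4]), array([240.5, 122.8]), np.float64(60.5), [[469.0, -55.0], [576.0, -115.0], [695.0, 94.0], [588.0, 154.0]]] 168.0
 stand 120 128 203 [array([590.5,  -6. ]), array([150.2, 256.6]), np.float64(34.2), [[456.0, 58.0], [600.0, -154.0], [725.0, -70.0], [581.0, 142.0]]] 125.5
 stand 6 16 7640 [array([596.5,  60.4]), array([259.2, 259.9]), np.float64(90.0), [[467.0, -69.0], [727.0, -69.0], [727.0, 190.0], [467.0, 190.0]]] 14.1
```

```bash
python3 - <<'E'
from h import *
for n in("scene","top"):
    c=np.load(f"pics/{n}0.npz");P=cloud(c)
    for x,y in((350,60),(450,120),(350,-100),(420,-330),(480,-360),(600,-330),(430,230),(510,120)):
        p=P[(np.abs(P[...,:2]-(x,y)).max(-1)<8)]; print(n,(x,y),np.percentile(p[:,2],[5,50,95]).round(1))
    R=np.array([[.946,-.326],[.326,.946]]); ax=R[:,0]*[1,-1]
    p=P[box(P,np.array([505,-301]),60,-5,90)]
    print(np.histogram(p[:,2],bins=range(-4,88,4)))
    # stand oriented top
    import cv2
    W=P[(P[...,0]>480)&(P[...,0]<690)&(P[...,1]>0)&(P[...,1]<250)]
    print(np.histogram(W[:,2],bins=range(-4,184,6)))
    m=((P[...,2]>157)&(P[...,2]<176)&(P[...,0]>500)&(P[...,0]<690)&(P[...,1]>10)&(P[...,1]<260)).astype(np.uint8)
    k,l,st,ce=cv2.connectedComponentsWithStats(m);i=1+st[1:,4].argmax();q=P[l==i];print("top",len(q),rect(q),np.median(q[:,2]))
E
```

```text
scene (350, 60) [ 9.  11.2 14.8]
scene (450, 120) [ 8.8 11.4 14.2]
scene (350, -100) [ 8.4 11.3 15.3]
scene (420, -330) [ 8.1 11.5 14.2]
scene (480, -360) [ 8.9 11.  14.4]
scene (600, -330) [ 8.8 11.4 14.5]
scene (430, 230) [ 9.1 11.4 14.2]
scene (510, 120) [ 9.1 11.7 14.4]
(array([  0,   0,  64, 982, 673, 121,  95,  99, 127,  90,  88, 118, 110,
        37,  89,  38,  18,  28,  25,  26,  18,   0]), array([-4,  0,  4,  8, 12, 16, 20, 24, 28, 32, 36, 40, 44, 48, 52, 56, 60,
       64, 68, 72, 76, 80, 84]))
(array([   0,  208, 9684, 1015,  161,  352,  119,  183,   80,   10,    8,
         36,  100,  123,  132,  121,  138,  139,  454,  181,  155,  184,
         13,   12,   16,  104,  147,  396,  912,    0,    0]), array([ -4,   2,   8,  14,  20,  26,  32,  38,  44,  50,  56,  62,  68,
        74,  80,  86,  92,  98, 104, 110, 116, 122, 128, 134, 140, 146,
       152, 158, 164, 170, 176, 182]))
top 1247 [array([602.9,  76.6]), array([ 28.7, 139.5]), np.float64(11.9), [[574.0, 142.0], [603.0, 5.0], [631.0, 11.0], [603.0, 148.0]]] 164.8407630346208
top (350, 60) [11.9 14.  17.4]
top (450, 1
[... 322 characters left out ...]
  79,   15,    7,    7,   10,   27,   13]), array([-4,  0,  4,  8, 12, 16, 20, 24, 28, 32, 36, 40, 44, 48, 52, 56, 60,
       64, 68, 72, 76, 80, 84]))
(array([   0,    0, 2963, 5043,   46,   78,   93,  140,  123,   11,    0,
          1,   33,   38,   59,   47,   53,   50,   79,  116,   58,  140,
         40,    0,    0,   19,   64,   63, 1021,   79,    0]), array([ -4,   2,   8,  14,  20,  26,  32,  38,  44,  50,  56,  62,  68,
        74,  80,  86,  92,  98, 104, 110, 116, 122, 128, 134, 140, 146,
       152, 158, 164, 170, 176, 182]))
top 1094 [array([606. ,  76.3]), array([ 26.9, 138.2]), np.float64(12.2), [[578.0, 141.0], [608.0, 6.0], [634.0, 12.0], [605.0, 147.0]]] 167.96706349298773
```

The visible table surface reads about 12 mm, while the tops of objects read correctly against z=0. So the table's look is offset, and objects do rest at z=0. Next I'll redo the stand fit and plan the insertion path in the 2-D section.

```bash
cat > plan.py <<'E'
import numpy as np,heapq
from scipy.ndimage import distance_transform_edt as edt, map_coordinates as mc
r=.5; X=np.arange(-130,45,r); Z=np.arange(-140,70,r)
x,z=np.meshgrid(X,Z,indexing="ij")
solid=((x>=0)&(x<=26)&(z<=41)&~((z>0)&(z<22)&(x<=20))&~((x>4)&(x<20)&(z>-16)&(z<34)))|((z<-113)&(x>-69))
solid&=~((x<=20)&(x>=0)&(z>-80)&(z<-58))
D=edt(~solid)*r-edt(solid)*r
seg=lambda a,b:np.linspace(a,b,int(np.hypot(*np.subtract(b,a)))*2+2)
def poly(*p): return np.vstack([seg(a,b) for a,b in zip(p[:-1],p[1:])])
pts=np.vstack([poly((0,0),(10,0),(10,26),(7,26),(7,3),(0,3),(-3,3)),poly((0,0),(0,-52),(-90,-52),(-90,-22))])
def clear(o,th):
    c,s=np.cos(th),np.sin(th); q=np.c_[o[0]+pts[:,0]*c+pts[:,1]*s,o[1]-pts[:,0]*s+pts[:,1]*c]
    return mc(D,[(q[:,0]-X[0])/r,(q[:,1]-Z[0])/r],order=1,mode="nearest").min()
if __name__=="__main__":
    TH=np.radians(np.arange(0,41,2.5)); OX=np.arange(-40,4,1.); OZ=np.arange(-4,24,1.)
    C=np.array([[[clear((a,b),t) for b in OZ] for a in OX] for t in TH])
    s=(14,0,int(np.argmax(C[14,0]))); s=(14,0,14); g=(0,40,4)
    print(C[s],C[g])
    dist={s:0};par={};h=[(0,s)]
    while h:
        d,n=heapq.heappop(h)
        if n==g:break
        if d>dist[n]:continue
        for k in np.ndindex(3,3,3):
            m=tuple(np.add(n,k)-1)
            if min(m)<0 or any(np.array(m)>=C.shape) or m==n: continue
            cl=C[m]
            if cl<-.3: continue
            w=d+np.linalg.norm(np.array(k)-1)*(1+30*np.exp(-2*cl))
            if w<dist.get(m,1e9): dist[m]=w;par[m]=n;heapq.heappush(h,(w,m))
    n=g;o=[]
    while n!=s:o.append(n);n=par[n]
    for n in o[::-1]: print(np.degrees(TH[n[0]]),OX[n[1]],OZ[n[2]],C[n].round(1))
E
python3 plan.py; python3 - <<'E'
from h import *
for n in("scene","top"):
    P=cloud(np.load(f"pics/{n}0.npz"))
    m=((P[...,2]>155)&(P[...,2]<176)&(P[...,0]>500)&(P[...,0]<690)&(P[...,1]>-40)&(P[...,1]<260)).astype(np.uint8)
    k,l,st,ce=cv2.connectedComponentsWithStats(m);i=1+st[1:,4].argmax();q=P[l==i];print("top",len(q),rect(q),np.median(q[:,2]))
    m=(P[...,2]>60)&(P[...,0]>360)&(P[...,0]<680)&(P[...,1]>-220)&(P[...,1]<20)
    q=P[m];print(q.max(0),[ (z,q[q[:,2]>z].min(0).round(),q[q[:,2]>z].max(0).round()) for z in (150,200,250)])
E
```

```text
16.895492211982884 -0.5
top 1494 [array([605. ,  66.7]), array([ 28.7, 159.9]), np.float64(11.9), [[574.0, 142.0], [607.0, -15.0], [636.0, -9.0], [603.0, 148.0]]] 164.77363160731193
[679.96824792  19.97464676 296.15899679] [(150, array([ 370., -202.,  150.]), array([680.,  20., 296.])), (200, array([ 370., -125.,  200.]), array([513., -56., 296.])), (250, array([370., -92., 250.]), array([435., -59., 296.]))]
top 1300 [array([608.2,  66.1]), array([ 27.8, 159.1]), np.float64(12.1), [[578.0, 141.0], [611.0, -15.0], [638.0, -9.0], [605.0, 147.0]]] 167.92963690569502
[679.99493415  19.9338286  979.32913376] [(150, array([ 373., -197.,  150.]), array([680.,  20., 979.])), (200, array([ 373., -128.,  200.]), array([523., -58., 979.])), (250, array([373., -98., 250.]), array([442., -60., 979.]))]Traceback (most recent call last):
  File "plan.py", line 32, in <module>
    while n!=s:o.append(n);n=par[n]
                             ~~~^^^
KeyError: (0, 40, 4)
```

```bash
sed -i 's/g=(0,40,4)/g=(0,39,5)/' plan.py; python3 plan.py
```

```text
16.895492211982884 1.0
37.5 -39.0 9.0 15.2
37.5 -38.0 8.0 14.2
37.5 -37.0 7.0 13.2
37.5 -36.0 6.0 12.3
37.5 -35.0 5.0 11.5
37.5 -34.0 4.0 10.8
40.0 -33.0 3.0 10.2
40.0 -32.0 3.0 9.4
40.0 -31.0 3.0 8.6
40.0 -30.0 3.0 7.9
40.0 -29.0 3.0 7.2
40.0 -28.0 3.0 6.6
40.0 -27.0 3.0 5.9
40.0 -26.0 3.0 5.3
40.0 -25.0 3.0 4.6
40.0 -24.0 3.0 4.1
40.0 -23.0 3.0 3.7
40.0 -22.0 3.0 3.6
40.0 -21.0 3.0 3.6
40.0 -20.0 3.0 3.6
40.0 -19.0 3.0 3.6
40.0 -18.0 3.0 3.6
40.0 -17.0 3.0 3.7
40.0 -16.0 3.0 4.1
40.0 -15.0 4.0 4.0
40.0 -14.0 4.0 3.3
37.5 -13.0 5.0 3.4
35.0 -12.0 6.0 3.1
32.5 -11.0 6.0 2.5
29.999999999999996 -10.0 7.0 2.4
27.5 -9.0 7.0 2.4
25.0 -8.0 7.0 2.5
22.5 -7.0 7.0 2.6
20.0 -6.0 7.0 2.7
17.5 -5.0 6.0 3.0
14.999999999999998 -4.0 6.0 3.4
12.5 -3.0 5.0 3.4
10.0 -3.0 5.0 3.1
7.499999999999999 -2.0 4.0 2.5
5.0 -2.0 3.0 2.3
2.5 -2.0 2.0 1.8
0.0 -1.0 1.0 1.0
```

```bash
cat >> h.py <<'E'
from scipy.spatial.transform import Rotation as Ro, Slerp
PZ=18.8
YB=np.radians(-19); YS=np.radians(12)
def frame(yaw,tilt=0):  # part frame, front raised by tilt (deg)
    return (Ro.from_euler("z",yaw)*Ro.from_euler("y",tilt,degrees=True)).as_matrix()
LEAN=30
def tool(Rp,lean=LEAN): # tool orientation for part frame
    T=np.array([[0,-1,0],[0,0,1],[-1,0,0.]]).T if 0 else np.column_stack([(0,0,-1),(-1,0,0),(0,1,0)])
    return Rp@T@Ro.from_euler("z",-lean,degrees=True).as_matrix()
def rows(p0,R0,p1,R1,n=None,pr=True):
    a=Ro.from_matrix(R0);b=Ro.from_matrix(R1);w=(a.inv()*b).as_rotvec()
    n=n or int(max(np.ceil(np.linalg.norm(np.subtract(p1,p0))/55),np.ceil(np.abs(w).max()/.17),1))
    d=np.subtract(p1,p0)/n/10; R=a
    for i in range(n):
        v=R.inv().apply(d); 
        if pr: print(i,"w",(w/n).round(3).tolist(),"d",v.round(2).tolist())
        R=R*Ro.from_rotvec(w/n)
def now():
    from station import manip
    s=manip.state(); return np.array(s["eef_pos"]),np.array(s["eef_rot"]),s
E
python3 - <<'E'
from h import *
p,R,s=now()
T=tool(frame(YB)); B=np.array([502.5,-300.2,24]); G=B+frame(YB)@[-25,0,12]
tcp=G+PZ*T[:,0]; print("tcp",tcp)
v=np.array([430,200,350.]); rows(p,R,v,R)
R2=tool(frame(YB),0); a=tcp+[0,0,330];rows(v,R,a,R2); rows(a,R2,a,T); rows(a,T,tcp+[0,0,50],T)
E
```

```text
tcp [ 487.74991022 -295.12113679   19.71872241]
0 w [0.0, 0.0, 0.0] d [-1.51, -3.8, -3.3]
1 w [0.0, 0.0, 0.0] d [-1.51, -3.8, -3.3]
2 w [0.0, 0.0, 0.0] d [-1.51, -3.8, -3.3]
3 w [0.0, 0.0, 0.0] d [-1.51, -3.8, -3.3]
4 w [0.0, 0.0, 0.0] d [-1.51, -3.8, -3.3]
5 w [0.0, 0.0, 0.0] d [-1.51, -3.8, -3.3]
6 w [0.0, 0.0, 0.0] d [-1.51, -3.8, -3.3]
7 w [0.0, 0.0, 0.0] d [-1.51, -3.8, -3.3]
8 w [0.0, 0.0, 0.0] d [-1.51, -3.8, -3.3]
0 w [0.0, -0.0, -0.0] d [0.01, -2.15, -4.5]
1 w [0.0, -0.0, -0.0] d [0.01, -2.15, -4.5]
2 w [0.0, -0.0, -0.0] d [0.01, -2.15, -4.5]
3 w [0.0, -0.0, -0.0] d [0.01, -2.15, -4.5]
4 w [0.0, -0.0, -0.0] d [0.01, -2.15, -4.5]
5 w [0.0, -0.0, -0.0] d [0.0, -2.15, -4.5]
6 w [0.0, -0.0, -0.0] d [0.0, -2.15, -4.5]
7 w [0.0, -0.0, -0.0] d [0.0, -2.15, -4.5]
8 w [0.0, -0.0, -0.0] d [0.0, -2.16, -4.49]
9 w [0.0, -0.0, -0.0] d [0.0, -2.16, -4.49]
0 w [-0.0, -0.0, -0.131] d [0.0, 0.0, 0.0]
1 w [-0.0, -0.0, -0.131] d [0.0, 0.0, 0.0]
2 w [-0.0, -0.0, -0.131] d [0.0, 0.0, 0.0]
3 w [-0.0, -0.0, -0.131] d [0.0, 0.0, 0.0]
0 w [0.0, 0.0, 0.0] d [4.04, 2.33, -0.0]
1 w [0.0, 0.0, 0.0] d [4.04, 2.33, -0.0]
2 w [0.0, 0.0, 0.0] d [4.04, 2.33, -0.0]
3 w [0.0, 0.0, 0.0] d [4.04, 2.33, -0.0]
4 w [0.0, 0.0, 0.0] d [4.04, 2.33, -0.0]
5 w [0.0, 0.0, 0.0] d [4.04, 2.33, -0.0]
```

{"fn": "send_rows", "kwargs": {
  "increments": [
    {"dx": -1.5, "dy": -3.8, "dz": -3.3, "grip": 9.5},
    {"dx": -1.5, "dy": -3.8, "dz": -3.3},
    {"dx": -1.5, "dy": -3.8, "dz": -3.3},
    {"dx": -1.5, "dy": -3.8, "dz": -3.3},
    {"dx": -1.5, "dy": -3.8, "dz": -3.3}
  ]
}}

```text
invalid input
```

{"fn": "send_rows", "kwargs": {
  "increments": [
    {"dx": -1.5, "dy": -3.8, "dz": -3.3},
    {"dx": -1.5, "dy": -3.8, "dz": -3.3},
    {"dx": -1.5, "dy": -3.8, "dz": -3.3},
    {"dx": -1.5, "dy": -3.8, "dz": -3.3},
    {"dy": -2.1, "dz": -4.5}
  ]
}}

```text
invalid input
```

{"fn": "send_rows", "kwargs": {
  "increments": [
    {"dy": -2.15, "dz": -4.5},
    {"dy": -2.15, "dz": -4.5},
    {"dy": -2.15, "dz": -4.5},
    {"dy": -2.15, "dz": -4.5},
    {"dy": -2.15, "dz": -4.5}
  ]
}}

```text
invalid input
```

{"fn": "send_rows", "kwargs": {
  "increments": [
    {"dy": -2.15, "dz": -4.5},
    {"dy": -2.15, "dz": -4.5},
    {"dy": -2.15, "dz": -4.5},
    {"dy": -2.15, "dz": -4.5, "wz": -0.06},
    {"wz": -0.116}
  ]
}}

```text
invalid input
```

{"fn": "send_rows", "kwargs": {
  "increments": [
    {"wz": -0.116},
    {"wz": -0.116},
    {"wz": -0.116},
    {}
  ]
}}

```text
invalid input
```

Rows probably need every key.

{"fn": "send_rows", "kwargs": {
  "increments": [
    {"wx": 0, "wy": 0, "wz": 0, "dx": -1.5, "dy": -3.8, "dz": -3.3, "grip": 9.5},
    {"wx": 0, "wy": 0, "wz": 0, "dx": -1.5, "dy": -3.8, "dz": -3.3, "grip": 9.5},
    {"wx": 0, "wy": 0, "wz": 0, "dx": -1.5, "dy": -3.8, "dz": -3.3, "grip": 9.5},
    {"wx": 0, "wy": 0, "wz": 0, "dx": -1.5, "dy": -3.8, "dz": -3.3, "grip": 9.5},
    {"wx": 0, "wy": 0, "wz": 0, "dx": -1.5, "dy": -3.8, "dz": -3.3, "grip": 9.5}
  ]
}}

```text
clock: 0.72
eef_pos: [328.8, 372.5, 290.0]
eef_rot: [[-0.0, -0.947, 0.323], [-0.0, 0.323, 0.947], [-1.0, 0.0, -0.0]]
wrist_force: [0.4, 0.1, 0.5]
opening: 95.1
```

{"fn": "send_rows", "kwargs": {
  "increments": [
    {"wx": 0, "wy": 0, "wz": 0, "dx": -1.5, "dy": -3.8, "dz": -3.3, "grip": 9.5},
    {"wx": 0, "wy": 0, "wz": 0, "dx": -1.5, "dy": -3.8, "dz": -3.3, "grip": 9.5},
    {"wx": 0, "wy": 0, "wz": 0, "dx": -1.5, "dy": -3.8, "dz": -3.3, "grip": 9.5},
    {"wx": 0, "wy": 0, "wz": 0, "dx": -1.5, "dy": -3.8, "dz": -3.3, "grip": 9.5},
    {"wx": 0, "wy": 0, "wz": 0, "dx": 0, "dy": -2.15, "dz": -4.5, "grip": 9.5}
  ]
}}

```text
clock: 1.35
eef_pos: [436.6, 149.0, 350.2]
eef_rot: [[0.001, -0.946, 0.323], [0.0, 0.323, 0.946], [-1.0, -0.001, 0.001]]
wrist_force: [0.4, -1.1, 0.0]
opening: 95.3
```

{"fn": "send_rows", "kwargs": {
  "increments": [
    {"wx": 0, "wy": 0, "wz": 0, "dx": 0, "dy": -2.15, "dz": -4.5, "grip": 9.5},
    {"wx": 0, "wy": 0, "wz": 0, "dx": 0, "dy": -2.15, "dz": -4.5, "grip": 9.5},
    {"wx": 0, "wy": 0, "wz": 0, "dx": 0, "dy": -2.15, "dz": -4.5, "grip": 9.5},
    {"wx": 0, "wy": 0, "wz": 0, "dx": 0, "dy": -2.15, "dz": -4.5, "grip": 9.5},
    {"wx": 0, "wy": 0, "wz": 0, "dx": 0, "dy": -2.15, "dz": -4.5, "grip": 9.5}
  ]
}}

```text
clock: 1.98
eef_pos: [464.3, -98.8, 349.5]
eef_rot: [[-0.0, -0.946, 0.323], [0.0, 0.323, 0.946], [-1.0, 0.0, 0.0]]
wrist_force: [1.1, 0.1, 0.2]
opening: 94.8
```

{"fn": "send_rows", "kwargs": {
  "increments": [
    {"wx": 0, "wy": 0, "wz": 0, "dx": 0, "dy": -2.15, "dz": -4.5, "grip": 9.5},
    {"wx": 0, "wy": 0, "wz": 0, "dx": 0, "dy": -2.15, "dz": -4.5, "grip": 9.5},
    {"wx": 0, "wy": 0, "wz": 0, "dx": 0, "dy": -2.15, "dz": -4.5, "grip": 9.5},
    {"wx": 0, "wy": 0, "wz": 0, "dx": 0, "dy": -2.15, "dz": -4.5, "grip": 9.5},
    {"wx": 0, "wy": 0, "wz": -0.131, "dx": 0, "dy": 0, "dz": 0, "grip": 9.5}
  ]
}}

```text
clock: 2.6
eef_pos: [488.6, -298.7, 347.3]
eef_rot: [[0.123, -0.938, 0.325], [-0.042, 0.323, 0.946], [-0.992, -0.13, 0.001]]
wrist_force: [0.1, 0.7, -0.2]
opening: 95.0
```

{"fn": "send_rows", "kwargs": {
  "increments": [
    {"wx": 0, "wy": 0, "wz": -0.131, "dx": 0, "dy": 0, "dz": 0, "grip": 9.5},
    {"wx": 0, "wy": 0, "wz": -0.131, "dx": 0, "dy": 0, "dz": 0, "grip": 9.5},
    {"wx": 0, "wy": 0, "wz": -0.131, "dx": 0, "dy": 0, "dz": 0, "grip": 9.5},
    {"wx": 0, "wy": 0, "wz": 0, "dx": 0, "dy": 0, "dz": 0, "grip": 9.5}
  ]
}}

```text
clock: 3.1
eef_pos: [486.5, -294.8, 349.2]
eef_rot: [[0.472, -0.82, 0.324], [-0.161, 0.281, 0.946], [-0.867, -0.499, 0.001]]
wrist_force: [-0.1, 0.7, 0.1]
opening: 95.0
```

{"fn": "send_rows", "kwargs": {
  "increments": [
    {"wx": 0, "wy": 0, "wz": 0, "dx": 4.85, "dy": 2.78, "dz": 0, "grip": 9.5},
    {"wx": 0, "wy": 0, "wz": 0, "dx": 4.85, "dy": 2.78, "dz": 0, "grip": 9.5},
    {"wx": 0, "wy": 0, "wz": 0, "dx": 4.85, "dy": 2.78, "dz": 0, "grip": 9.5},
    {"wx": 0, "wy": 0, "wz": 0, "dx": 4.85, "dy": 2.78, "dz": 0, "grip": 9.5},
    {"wx": 0, "wy": 0, "wz": 0, "dx": 3.9, "dy": 2.1, "dz": 0, "grip": 9.5}
  ]
}}

```text
clock: 3.72
eef_pos: [508.9, -292.9, 107.4]
eef_rot: [[0.416, -0.843, 0.341], [-0.165, 0.299, 0.94], [-0.894, -0.447, -0.014]]
wrist_force: [0.1, -0.2, 0.6]
opening: 95.1
```

```bash
python3 - <<'E'
from h import *
p,R,s=now();print(p.round(1))
T=tool(frame(YB)); B=np.array([502.5,-300.2,24]); G=B+frame(YB)@[-25,0,12]
rows(p,R,G+PZ*T[:,0],T,3)
from station import manip
for n in("scene","top"):
    c=manip.camera(n);P=cloud(c)
    cv2.imwrite(f"pics/{n}1.png",c["image"][:,:,::-1])
    for lo,hi in((62,90),):
        q=P[box(P,np.array([550,-315]),45,lo,hi)];print(n,lo,len(q),rect(q) if len(q)>4 else 0)
a=cv2.imread("pics/scene1.png")[120:280,320:480];b=cv2.imread("pics/top1.png")[150:310,350:510]
cv2.imwrite("pics/m2.png",cv2.resize(np.hstack([a,b]),(800,400)))
E
```

```text
[ 508.9 -292.9  107.4]
0 w [-0.002, -0.007, -0.02] d [2.33, 1.88, -0.27]
1 w [-0.002, -0.007, -0.02] d [2.29, 1.93, -0.28]
2 w [-0.002, -0.007, -0.02] d [2.25, 1.97, -0.29]
scene 62 0 0
top 62 72 [array([ 555. , -317.6]), array([44.3,  4.8]), np.float64(71.2), [[546.0, -338.0], [550.0, -339.0], [564.0, -297.0], [560.0, -296.0]]]
```

View pics/m2.png

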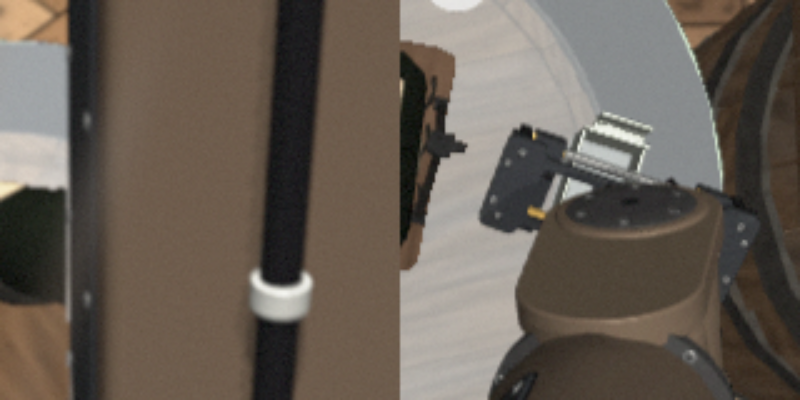

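The top view shows the gripper straddling the bin, slightly forward of its front half; the arm blocks the scene camera. The arm lagged at speed, so I'll make the corrective rows smaller.

{"fn": "send_rows", "kwargs": {
  "increments": [
    {"wx": 0, "wy": -0.007, "wz": -0.02, "dx": 1.5, "dy": 1.7, "dz": -0.2, "grip": 9.5},
    {"wx": 0, "wy": -0.007, "wz": -0.02, "dx": 1.5, "dy": 1.7, "dz": -0.3, "grip": 9.5},
    {"wx": 0, "wy": -0.007, "wz": -0.02, "dx": 1.5, "dy": 1.7, "dz": -0.3, "grip": 9.5},
    {"wx": 0, "wy": 0, "wz": 0, "dx": 0, "dy": 0, "dz": 0, "grip": 9.5}
  ]
}}

```text
clock: 4.32
eef_pos: [508.8, -291.9, 86.5]
eef_rot: [[0.394, -0.847, 0.355], [-0.172, 0.312, 0.934], [-0.903, -0.43, -0.023]]
wrist_force: [0.1, -0.1, -0.1]
opening: 95.1
```

```bash
python3 - <<'E'
from h import *
p,R,s=now();print(p.round(1),np.round(s["q"],2),np.round(s["qd"],2))
T=tool(frame(YB)); B=np.array([502.5,-300.2,24]); G=B+frame(YB)@[-25,0,12]
rows(p,R,G+PZ*T[:,0],T,2)
E
```

```text
[ 508.8 -291.9   86.5] [-0.69  0.52  2.08  0.82  0.16 -2.68] [-0.   -0.01 -0.   -0.    0.   -0.  ]
0 w [-0.009, -0.018, -0.04] d [2.63, 2.28, -0.45]
1 w [-0.009, -0.018, -0.04] d [2.53, 2.38, -0.47]
```

The lean toward the robot runs into a wrist singularity (q5≈0.16, q6 at its limit). The hand clears the panel with little lean, so I'll use 5° and back off upward while un-leaning.

```bash
sed -i 's/^LEAN=30/LEAN=5/' h.py; python3 - <<'E'
from h import *
p,R,s=now()
T=tool(frame(YB)); B=np.array([502.5,-300.2,24]); G=B+frame(YB)@[-25,0,11]
t=G+PZ*T[:,0];print(t);rows(p,R,t+[0,0,120],T,5)
E
```

```text
[ 480.41129424 -292.59424866   16.27153968]
0 w [-0.005, -0.006, 0.071] d [-1.12, 0.05, -0.24]
1 w [-0.005, -0.006, 0.071] d [-1.11, 0.13, -0.23]
2 w [-0.005, -0.006, 0.071] d [-1.1, 0.21, -0.22]
3 w [-0.005, -0.006, 0.071] d [-1.09, 0.29, -0.22]
4 w [-0.005, -0.006, 0.071] d [-1.07, 0.37, -0.21]
```

{"fn": "send_rows", "kwargs": {
  "increments": [
    {"wx": -0.005, "wy": -0.006, "wz": 0.071, "dx": -1.1, "dy": 0.05, "dz": -0.2, "grip": 9.5},
    {"wx": -0.005, "wy": -0.006, "wz": 0.071, "dx": -1.1, "dy": 0.1, "dz": -0.2, "grip": 9.5},
    {"wx": -0.005, "wy": -0.006, "wz": 0.071, "dx": -1.1, "dy": 0.2, "dz": -0.2, "grip": 9.5},
    {"wx": -0.005, "wy": -0.006, "wz": 0.071, "dx": -1.1, "dy": 0.3, "dz": -0.2, "grip": 9.5},
    {"wx": -0.005, "wy": -0.006, "wz": 0.071, "dx": -1.1, "dy": 0.4, "dz": -0.2, "grip": 9.5}
  ]
}}

```text
clock: 4.95
eef_pos: [483.2, -289.7, 133.5]
eef_rot: [[0.111, -0.94, 0.323], [-0.033, 0.321, 0.946], [-0.993, -0.116, 0.004]]
wrist_force: [-0.1, -0.0, -0.7]
opening: 95.0
```

```bash
python3 - <<'E'
from h import *
p,R,s=now();print(p.round(1),np.round(s["q"],2),np.round(s["qd"],2))
T=tool(frame(YB)); B=np.array([502.5,-300.2,24]); G=B+frame(YB)@[-25,0,11]
t=G+PZ*T[:,0];rows(p,R,t,T,5)
E
```

```text
[ 483.2 -289.7  133.5] [-0.68  0.47  1.87  0.07  0.69 -1.97] [ 0.02 -0.02 -0.35 -0.36  0.91  0.28]
0 w [0.0, 0.001, 0.006] d [2.32, 0.31, -0.08]
1 w [0.0, 0.001, 0.006] d [2.33, 0.29, -0.08]
2 w [0.0, 0.001, 0.006] d [2.33, 0.28, -0.08]
3 w [0.0, 0.001, 0.006] d [2.33, 0.27, -0.08]
4 w [0.0, 0.001, 0.006] d [2.33, 0.25, -0.07]
```

{"fn": "send_rows", "kwargs": {
  "increments": [
    {"wx": 0, "wy": 0, "wz": 0, "dx": 2.3, "dy": 0.3, "dz": -0.1, "grip": 9.5},
    {"wx": 0, "wy": 0, "wz": 0, "dx": 2.3, "dy": 0.3, "dz": -0.1, "grip": 9.5},
    {"wx": 0, "wy": 0, "wz": 0, "dx": 2.3, "dy": 0.3, "dz": -0.1, "grip": 9.5},
    {"wx": 0, "wy": 0, "wz": 0, "dx": 2.3, "dy": 0.2, "dz": -0.1, "grip": 9.5},
    {"wx": 0, "wy": 0, "wz": 0, "dx": 1.5, "dy": 0.2, "dz": 0, "grip": 9.5}
  ]
}}

```text
clock: 5.58
eef_pos: [482.1, -292.9, 24.1]
eef_rot: [[0.113, -0.94, 0.323], [-0.033, 0.321, 0.946], [-0.993, -0.118, 0.005]]
wrist_force: [-0.4, 0.0, -0.3]
opening: 95.1
```

```bash
python3 - <<'E'
from h import *
p,R,s=now();print(p.round(1),np.round(s["q"],2),np.round(s["qd"],2))
T=tool(frame(YB)); B=np.array([502.5,-300.2,24]); G=B+frame(YB)@[-25,0,11]
t=G+PZ*T[:,0];rows(p,R,t,T,1)
E
```

```text
[ 482.1 -292.9   24.1] [-0.69  0.64  1.95  0.11  0.44 -2.02] [ 0.    0.2   0.06  0.06 -0.26 -0.06]
0 w [0.002, 0.005, 0.031] d [0.76, 0.26, -0.03]
```

Close with 40 N.

{"fn": "send_rows", "kwargs": {
  "increments": [
    {"wx": 0, "wy": 0.004, "wz": 0.03, "dx": 0.6, "dy": 0.2, "dz": 0, "grip": 9.5},
    {"wx": 0, "wy": 0, "wz": 0, "dx": 0, "dy": 0, "dz": 0, "grip": 5.0},
    {"wx": 0, "wy": 0, "wz": 0, "dx": 0, "dy": 0, "dz": 0, "grip": 5.0},
    {"wx": 0, "wy": 0, "wz": 0, "dx": 0, "dy": 0, "dz": 0, "grip": 5.0},
    {"wx": 0, "wy": 0, "wz": 0, "dx": 0, "dy": 0, "dz": 0, "grip": 5.0}
  ],
  "newtons": 40
}}

```text
clock: 6.2
eef_pos: [481.1, -292.4, 18.9]
eef_rot: [[0.084, -0.943, 0.323], [-0.028, 0.322, 0.946], [-0.996, -0.089, 0.001]]
wrist_force: [-2.0, -1.6, 0.1]
opening: 60.2
```

{"fn": "send_rows", "kwargs": {
  "increments": [
    {"wx": 0, "wy": 0, "wz": 0, "dx": 0, "dy": 0, "dz": 0, "grip": 5.0},
    {"wx": 0, "wy": 0, "wz": 0, "dx": 0, "dy": 0, "dz": 0, "grip": 5.0}
  ]
}}

```text
clock: 6.45
eef_pos: [481.1, -292.5, 18.9]
eef_rot: [[0.084, -0.943, 0.323], [-0.028, 0.322, 0.946], [-0.996, -0.089, 0.001]]
wrist_force: [-1.4, -0.0, 5.0]
opening: 55.9
```

```bash
python3 - <<'E'
from h import *
from station import manip
p,R,s=now();print(p.round(1),R.round(3).tolist(),s["opening"])
c=manip.camera("top");P=cloud(c)
q=P[box(P,np.array([550,-315]),45,62,90)];print(rect(q))
# plan: up to z 360, then over to staging at stand
S=np.array([606.6-0,66.4,0]); xs=frame(YS)
print("face mid",S-13*xs[:,0])
E
```

```text
[ 481.1 -292.5   18.9] [[0.084, -0.943, 0.323], [-0.028, 0.322, 0.946], [-0.996, -0.089, 0.001]] 55.877502824684946
[array([ 561.6, -300.2]), array([8.9, 2.7]), np.float64(72.4), [[559.0, -304.0], [562.0, -305.0], [564.0, -296.0], [562.0, -296.0]]]
face mid [593.88408119  63.69714802   0.        ]
```

```bash
cat >> h.py <<'E'
R0=np.array([[0.084,-0.943,0.323],[-0.028,0.322,0.946],[-0.996,-0.089,0.001]])
REL=frame(YB).T@R0          # tool in bin
TT=np.array([67.7,0,33.1])  # tongue - TCP, bin axes
O=np.array([593.9,63.7,125])+30*frame(YS)[:,1]
def pose(ox,oz,tilt,oy=0):
    Rb=frame(YS,tilt); tongue=O+frame(YS)@[ox,oy,oz]
    return tongue-Rb@TT, Rb@REL
E
python3 - <<'E'
from h import *
p,R,s=now()
u=p+[0,0,345]; rows(p,R,u,R,7)
a,Ra=pose(-80,30,0); print(a); a2=a.copy();a2[2]=364; print("across");rows(u,R,a2,Ra)
b,Rb=pose(-50,12,37); print("down",b); rows(a2,Ra,b,Rb,6)
E
```

```text
0 w [0.0, 0.0, 0.0] d [-4.91, -0.44, 0.0]
1 w [0.0, 0.0, 0.0] d [-4.91, -0.44, 0.0]
2 w [0.0, 0.0, 0.0] d [-4.91, -0.44, 0.0]
3 w [0.0, 0.0, 0.0] d [-4.91, -0.44, 0.0]
4 w [0.0, 0.0, 0.0] d [-4.91, -0.44, 0.0]
5 w [0.0, 0.0, 0.0] d [-4.91, -0.44, 0.0]
6 w [0.0, 0.0, 0.0] d [-4.91, -0.44, 0.0]
[443.19024865  62.33587129 121.9       ]
across
0 w [-0.077, -0.007, 0.0] d [-0.19, 2.14, 4.62]
1 w [-0.077, -0.007, 0.0] d [-0.16, 1.78, 4.77]
2 w [-0.077, -0.007, 0.0] d [-0.12, 1.41, 4.9]
3 w [-0.077, -0.007, 0.0] d [-0.09, 1.03, 4.99]
4 w [-0.077, -0.007, 0.0] d [-0.05, 0.64, 5.06]
5 w [-0.077, -0.007, 0.0] d [-0.02, 0.25, 5.09]
6 w [-0.077, -0.007, 0.0] d [0.02, -0.14, 5.1]
down [466.38437673  67.2659354  151.30804168]
0 w [0.0, -0.0, 0.108] d [3.57, -0.08, -0.0]
1 w [0.0, -0.0, 0.108] d [3.54, -0.46, -0.0]
2 w [0.0, -0.0, 0.108] d [3.47, -0.84, -0.01]
3 w [0.0, -0.0, 0.108] d [3.36, -1.21, -0.01]
4 w [0.0, -0.0, 0.108] d [3.21, -1.56, -0.01]
5 w [0.0, -0.0, 0.108] d [3.02, -1.9, -0.01]
```

{"fn": "send_rows", "kwargs": {
  "increments": [
    {"wx": 0, "wy": 0, "wz": 0, "dx": -2, "dy": -0.2, "dz": 0, "grip": 5},
    {"wx": 0, "wy": 0, "wz": 0, "dx": -4.5, "dy": -0.4, "dz": 0, "grip": 5},
    {"wx": 0, "wy": 0, "wz": 0, "dx": -4.9, "dy": -0.44, "dz": 0, "grip": 5},
    {"wx": 0, "wy": 0, "wz": 0, "dx": -4.9, "dy": -0.44, "dz": 0, "grip": 5},
    {"wx": 0, "wy": 0, "wz": 0, "dx": -4.9, "dy": -0.44, "dz": 0, "grip": 5}
  ]
}}

```text
clock: 7.12
eef_pos: [481.0, -292.3, 232.8]
eef_rot: [[0.083, -0.943, 0.323], [-0.027, 0.322, 0.946], [-0.996, -0.088, 0.001]]
wrist_force: [0.1, 0.4, -1.2]
opening: 55.5
```

{"fn": "send_rows", "kwargs": {
  "increments": [
    {"wx": 0, "wy": 0, "wz": 0, "dx": -4.9, "dy": -0.44, "dz": 0, "grip": 5},
    {"wx": 0, "wy": 0, "wz": 0, "dx": -4.9, "dy": -0.44, "dz": 0, "grip": 5},
    {"wx": 0, "wy": 0, "wz": 0, "dx": -3.4, "dy": -0.3, "dz": 0, "grip": 5},
    {"wx": 0, "wy": 0, "wz": 0, "dx": 0, "dy": 0, "dz": 0, "grip": 5}
  ]
}}

```text
clock: 7.62
eef_pos: [481.8, -292.9, 366.0]
eef_rot: [[0.087, -0.942, 0.323], [-0.03, 0.322, 0.946], [-0.996, -0.092, -0.0]]
wrist_force: [-0.2, 0.6, -2.2]
opening: 55.8
```

```bash
python3 - <<'E'
from h import *
p,R,s=now();print(np.round(s["q"],2))
a,Ra=pose(-80,30,0); a[2]=364; rows(p,R,a,Ra,8)
E
```

```text
[-0.68  0.25  1.54  0.03  1.27 -1.93]
0 w [-0.067, -0.006, 0.0] d [-0.15, 1.88, 4.05]
1 w [-0.067, -0.006, 0.0] d [-0.12, 1.61, 4.17]
2 w [-0.067, -0.006, 0.0] d [-0.1, 1.32, 4.26]
3 w [-0.067, -0.006, 0.0] d [-0.07, 1.03, 4.34]
4 w [-0.067, -0.006, 0.0] d [-0.04, 0.74, 4.41]
5 w [-0.067, -0.006, 0.0] d [-0.01, 0.44, 4.44]
6 w [-0.067, -0.006, 0.0] d [0.01, 0.14, 4.46]
7 w [-0.067, -0.006, 0.0] d [0.04, -0.16, 4.46]
```

{"fn": "send_rows", "kwargs": {
  "increments": [
    {"wx": -0.067, "wy": -0.006, "wz": 0, "dx": -0.2, "dy": 1.9, "dz": 4.05, "grip": 5},
    {"wx": -0.067, "wy": -0.006, "wz": 0, "dx": -0.1, "dy": 1.6, "dz": 4.2, "grip": 5},
    {"wx": -0.067, "wy": -0.006, "wz": 0, "dx": -0.1, "dy": 1.3, "dz": 4.3, "grip": 5},
    {"wx": -0.067, "wy": -0.006, "wz": 0, "dx": -0.1, "dy": 1.0, "dz": 4.35, "grip": 5},
    {"wx": -0.067, "wy": -0.006, "wz": 0, "dx": 0, "dy": 0.7, "dz": 4.4, "grip": 5}
  ]
}}

```text
clock: 8.25
eef_pos: [457.7, -68.6, 361.9]
eef_rot: [[0.086, -0.996, -0.009], [0.003, -0.009, 1.0], [-0.996, -0.086, 0.002]]
wrist_force: [0.7, -0.1, -0.3]
opening: 56.1
```

{"fn": "send_rows", "kwargs": {
  "increments": [
    {"wx": -0.067, "wy": -0.006, "wz": 0, "dx": 0, "dy": 0.4, "dz": 4.4, "grip": 5},
    {"wx": -0.067, "wy": -0.006, "wz": 0, "dx": 0, "dy": 0.1, "dz": 4.4, "grip": 5},
    {"wx": -0.067, "wy": -0.006, "wz": 0, "dx": 0, "dy": -0.2, "dz": 4.4, "grip": 5},
    {"wx": 0, "wy": 0, "wz": 0, "dx": 0, "dy": 0, "dz": 0, "grip": 5}
  ]
}}

```text
clock: 8.75
eef_pos: [444.8, 63.6, 361.9]
eef_rot: [[0.084, -0.974, -0.212], [0.02, -0.211, 0.977], [-0.996, -0.087, 0.002]]
wrist_force: [0.7, 0.4, -3.0]
opening: 55.7
```

```bash
python3 - <<'E'
from h import *
p,R,s=now();print(p.round(1),np.round(s["q"],2))
b,Rb=pose(-60,15,37); rows(p,R,b,Rb,6)
E
```

```text
[444.8  63.6 361.9] [-0.02  0.06  1.78  0.02  1.22 -1.81]
0 w [0.0, -0.0, 0.107] d [3.46, 0.1, -0.02]
1 w [0.0, -0.0, 0.107] d [3.46, -0.27, -0.02]
2 w [0.0, -0.0, 0.107] d [3.41, -0.64, -0.02]
3 w [0.0, -0.0, 0.107] d [3.32, -1.0, -0.02]
4 w [0.0, -0.0, 0.107] d [3.19, -1.35, -0.02]
5 w [0.0, -0.0, 0.107] d [3.03, -1.68, -0.02]
```

{"fn": "send_rows", "kwargs": {
  "increments": [
    {"wx": 0, "wy": 0, "wz": 0.107, "dx": 3.45, "dy": 0.1, "dz": 0, "grip": 5},
    {"wx": 0, "wy": 0, "wz": 0.107, "dx": 3.45, "dy": -0.3, "dz": 0, "grip": 5},
    {"wx": 0, "wy": 0, "wz": 0.107, "dx": 3.4, "dy": -0.6, "dz": 0, "grip": 5},
    {"wx": 0, "wy": 0, "wz": 0.107, "dx": 3.3, "dy": -1.0, "dz": 0, "grip": 5},
    {"wx": 0, "wy": 0, "wz": 0.107, "dx": 3.2, "dy": -1.3, "dz": -0.1, "grip": 5}
  ]
}}

```text
clock: 9.38
eef_pos: [455.4, 62.0, 188.9]
eef_rot: [[-0.426, -0.881, -0.206], [-0.089, -0.187, 0.978], [-0.9, 0.436, 0.002]]
wrist_force: [0.9, -0.5, -1.7]
opening: 56.0
```

{"fn": "send_rows", "kwargs": {
  "increments": [
    {"wx": 0, "wy": 0, "wz": 0.107, "dx": 3.0, "dy": -1.7, "dz": 0, "grip": 5},
    {"wx": 0, "wy": 0, "wz": 0, "dx": 0, "dy": 0, "dz": 0, "grip": 5},
    {"wx": 0, "wy": 0, "wz": 0, "dx": 0, "dy": 0, "dz": 0, "grip": 5}
  ]
}}

```text
clock: 9.75
eef_pos: [457.9, 62.9, 157.1]
eef_rot: [[-0.513, -0.833, -0.207], [-0.107, -0.177, 0.978], [-0.852, 0.524, 0.001]]
wrist_force: [-0.0, -0.1, -0.4]
opening: 55.5
```

```bash
python3 - <<'E'
from h import *
from station import manip
p,R,s=now();print(p.round(1),np.round(s["q"],2),s["wrist_force"])
b,Rb=pose(-60,15,37); print(b,(Ro.from_matrix(R).inv()*Ro.from_matrix(Rb)).as_rotvec().round(3))
xs=frame(YS);
for n in("scene","top"):
    c=manip.camera(n);cv2.imwrite(f"pics/{n}2.png",c["image"][:,:,::-1]);np.savez(f"pics/{n}2.npz",**c)
    P=cloud(c);uv=[]
    Rb2=frame(YS,37);tg=O+xs@[-60,0,15]
    for q in ([7,0,26],[10,-22,26],[10,22,26],[0,-28,3],[0,28,3]):
        k=c["K"]@(c["R"]@(tg+Rb2@np.array(q,float))+c["t"]);uv.append((k[:2]/k[2]).round())
    print(n,np.array(uv).tolist())
a=cv2.imread("pics/scene2.png")[180:300,150:310];b=cv2.imread("pics/top2.png")[130:250,190:350]
cv2.imwrite("pics/m3.png",cv2.resize(np.vstack([a,b]),(800,1200))[:,:])
cv2.imwrite("pics/m3.png",cv2.resize(np.hstack([a,b]),(800,300),interpolation=cv2.INTER_CUBIC))
E
```

```text
[457.9  62.9 157.1] [ 0.04  0.57  1.71 -0.09  1.4  -1.7 ] [-0.00041779 -0.11043561 -0.40576812]
[456.60290072  65.1868185  154.30804168] [-0.003  0.001  0.006]
scene [[229.0, 264.0], [236.0, 254.0], [219.0, 274.0], [250.0, 262.0], [228.0, 287.0]]
top [[238.0, 196.0], [249.0, 192.0], [226.0, 197.0], [255.0, 204.0], [227.0, 210.0]]
```

View pics/m3.png

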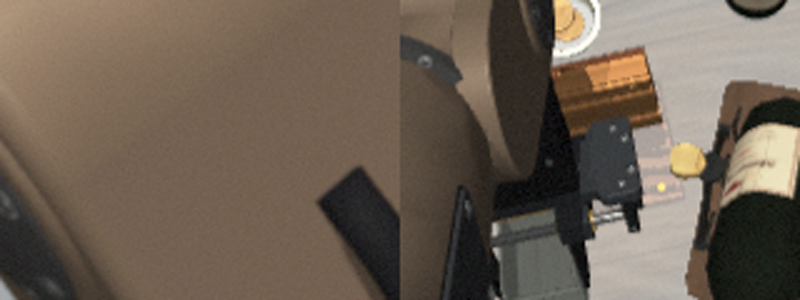

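The top view shows the bin's front half (grey, crop 490–590, 230–300) under the hand, with the panel clear ahead. The scene camera is blocked by the arm. I'll check the in-hand pose from the visible bin part, transformed to the bin frame.

```bash
python3 - <<'E'
from h import *
c=np.load("pics/top2.npz");P=cloud(c)
p,R,s=now(); Rb=R@REL.T; bc=p+Rb@(TT-[45,0,28]); print(bc.round(1))
Q=(P-bc-[1.7,0,1.6])@Rb
m=(np.abs(Q[...,0])<60)&(np.abs(Q[...,1])<32)&(Q[...,2]>-35)&(Q[...,2]<26)
l=cv2.connectedComponentsWithStats(m.astype(np.uint8))
q=Q[m];print(len(q),q.min(0),q.max(0))
for x0 in range(-60,0,5):
    r=q[(q[:,0]>=x0)&(q[:,0]<x0+5)]
    if len(r)>3: print(x0,len(r),"z",np.percentile(r[:,2],[3,50,97]).round(1),"y",np.percentile(r[:,1],[3,97]).round(1))
# panel top & front edge in same picture, groove frame (corrected)
xs=frame(YS);G=(P-[1.7,0,1.6]-O)@xs
t=(G[...,2]>35)&(G[...,2]<50)&(np.abs(G[...,0]-13)<22)&(np.abs(G[...,1]+60)<60);t=G[t];print(np.percentile(t,[2,50,98],axis=0).round(1))
E
```

```text
[478.9  67.4 148.6]
1175 [-46.62484599 -31.86019224 -24.58396944] [47.00548584 31.92320436 25.96982895]
-50 24 z [-15.5   6.9  10. ] y [-23.   25.1]
-45 364 z [-21.9  -5.5  18.1] y [-25.8  28. ]
-40 43 z [-7.9 15.7 23.4] y [-31.4  31.9]
-35 34 z [-20.   10.1  24.8] y [-31.   29.3]
-30 16 z [-18.1  14.8  24.5] y [-26.5  29.2]
-25 14 z [-4.1 19.7 23.6] y [-23.9  29.2]
-20 21 z [-20.2   1.3  22.6] y [-6.4 28.2]
-15 63 z [-22.4 -20.   22.6] y [-15.1  27.5]
-10 54 z [-21.6 -20.   22.3] y [-14.   27.9]
-5 58 z [-22.4 -20.2  21.2] y [-14.9  27. ]
[[ 1.00e-01 -1.08e+02  3.76e+01]
 [ 1.24e+01 -7.41e+01  4.16e+01]
 [ 2.55e+01 -4.01e+01  4.43e+01]]
```

The pose agrees to about 1 mm: floor −20 (expected −21), rim 22, panel face 0.1, panel top 41.6 (expected 41). Now the insertion.

```bash
cat > go.py <<'E'
import sys
from h import *
p,R,s=now()
Rb=R@REL.T; Og=frame(YS).T@(p+Rb@TT-O); bx=frame(YS).T@Rb[:,0]
print("now o",Og.round(1),"tilt",np.degrees(np.arcsin(-bx[2])).round(1),"yaw",np.degrees(np.arctan2(bx[1],bx[0])).round(1),"F",np.round(frame(YS).T@s["wrist_force"],1),"clock",s["clock"])
for a in sys.argv[1:]:
    t,x,z=map(float,a.split(",")); b,B=pose(x,z,t); print(a,end=": ");rows(p,R,b,B,1); p,R=b,B
E
python3 go.py 39,-45,8 39.5,-34,4 40,-25,3 40,-20,3 40,-15,3.5
```

```text
now o [-58.9  -2.5  19.3] tilt 36.6 yaw -0.2 F [-0.2 -0.2 -1.3] clock 9.85
39,-45,8: 0 w [-0.003, 0.0, 0.043] d [-0.06, -1.67, 0.24]
39.5,-34,4: 0 w [0.0, -0.0, 0.009] d [-0.34, -1.11, -0.0]
40,-25,3: 0 w [0.0, -0.0, 0.009] d [-0.49, -0.78, -0.0]
40,-20,3: 0 w [0.0, 0.0, 0.0] d [-0.29, -0.41, -0.0]
40,-15,3.5: 0 w [0.0, 0.0, 0.0] d [-0.33, -0.38, -0.0]
```

{"fn": "send_rows", "kwargs": {
  "increments": [
    {"wx": -0.003, "wy": 0, "wz": 0.043, "dx": -0.06, "dy": -1.67, "dz": 0.24, "grip": 5},
    {"wx": 0, "wy": 0, "wz": 0.009, "dx": -0.34, "dy": -1.1, "dz": 0, "grip": 5},
    {"wx": 0, "wy": 0, "wz": 0, "dx": 0, "dy": 0, "dz": 0, "grip": 5},
    {"wx": 0, "wy": 0, "wz": 0, "dx": 0, "dy": 0, "dz": 0, "grip": 5}
  ]
}}

```text
clock: 10.35
eef_pos: [482.1, 70.9, 145.5]
eef_rot: [[-0.556, -0.804, -0.21], [-0.117, -0.174, 0.978], [-0.823, 0.568, 0.003]]
wrist_force: [-0.3, -0.1, -1.1]
opening: 56.3
```

```bash
python3 go.py 40,-25,3 40,-20,3 40,-15,3.5
```

```text
now o [-34.6   0.4   2.7] tilt 39.7 yaw 0.1 F [-0.3 -0.1 -1.1] clock 10.35
40,-25,3: 0 w [0.001, 0.0, 0.005] d [-0.61, -0.76, -0.03]
40,-20,3: 0 w [0.0, 0.0, 0.0] d [-0.29, -0.41, -0.0]
40,-15,3.5: 0 w [0.0, 0.0, 0.0] d [-0.33, -0.38, -0.0]
```

{"fn": "send_rows", "kwargs": {
  "increments": [
    {"wx": 0, "wy": 0, "wz": 0.005, "dx": -0.6, "dy": -0.76, "dz": -0.03, "grip": 5},
    {"wx": 0, "wy": 0, "wz": 0, "dx": -0.15, "dy": -0.2, "dz": 0, "grip": 5},
    {"wx": 0, "wy": 0, "wz": 0, "dx": 0, "dy": 0, "dz": 0, "grip": 5}
  ]
}}

```text
clock: 10.72
eef_pos: [494.5, 73.3, 145.6]
eef_rot: [[-0.561, -0.801, -0.21], [-0.118, -0.174, 0.978], [-0.82, 0.573, 0.003]]
wrist_force: [0.4, -0.7, -0.8]
opening: 56.0
```

```bash
python3 go.py 40,-20,3 40,-16,3.5 38.5,-14,4.5
```

```text
now o [-22.1   0.1   2.3] tilt 40.0 yaw 0.1 F [ 0.3 -0.8 -0.8] clock 10.725
40,-20,3: 0 w [0.001, 0.0, -0.001] d [-0.17, -0.14, -0.01]
40,-16,3.5: 0 w [0.0, 0.0, 0.0] d [-0.27, -0.3, -0.0]
38.5,-14,4.5: 0 w [-0.0, 0.0, -0.026] d [-0.01, -0.18, -0.0]
```

{"fn": "send_rows", "kwargs": {
  "increments": [
    {"wx": 0, "wy": 0, "wz": 0, "dx": -0.17, "dy": -0.14, "dz": 0, "grip": 5},
    {"wx": 0, "wy": 0, "wz": 0, "dx": -0.27, "dy": -0.3, "dz": 0, "grip": 5},
    {"wx": 0, "wy": 0, "wz": -0.026, "dx": -0.01, "dy": -0.18, "dz": 0, "grip": 5},
    {"wx": 0, "wy": 0, "wz": 0, "dx": 0, "dy": 0, "dz": 0, "grip": 5}
  ]
}}

```text
clock: 11.22
eef_pos: [501.8, 74.9, 145.9]
eef_rot: [[-0.539, -0.816, -0.21], [-0.113, -0.177, 0.978], [-0.835, 0.551, 0.003]]
wrist_force: [-0.7, 0.4, -0.7]
opening: 55.9
```

```bash
python3 go.py 35,-12,6 32.5,-11,6.3 30,-10,7 27.5,-9,7 25,-8,7
```

```text
now o [-14.2   0.2   4.7] tilt 38.5 yaw 0.1 F [-0.6  0.5 -0.7] clock 11.225
35,-12,6: 0 w [0.001, 0.0, -0.061] d [0.19, -0.29, -0.01]
32.5,-11,6.3: 0 w [-0.0, 0.0, -0.044] d [0.23, -0.2, -0.0]
30,-10,7: 0 w [-0.0, 0.0, -0.044] d [0.2, -0.18, -0.0]
27.5,-9,7: 0 w [-0.0, 0.0, -0.044] d [0.26, -0.21, -0.0]
25,-8,7: 0 w [-0.0, 0.0, -0.044] d [0.27, -0.22, -0.0]
```

No contact so far. I'll turn it down gradually.

{"fn": "send_rows", "kwargs": {
  "increments": [
    {"wx": 0, "wy": 0, "wz": -0.061, "dx": 0.19, "dy": -0.29, "dz": 0, "grip": 5},
    {"wx": 0, "wy": 0, "wz": -0.044, "dx": 0.22, "dy": -0.2, "dz": 0, "grip": 5},
    {"wx": 0, "wy": 0, "wz": 0, "dx": 0, "dy": 0, "dz": 0, "grip": 5}
  ]
}}

```text
clock: 11.6
eef_pos: [503.5, 75.3, 140.1]
eef_rot: [[-0.451, -0.867, -0.21], [-0.094, -0.188, 0.978], [-0.887, 0.461, 0.003]]
wrist_force: [0.1, 0.4, -1.1]
opening: 55.8
```

```bash
python3 go.py 30,-10,7 27.5,-9,7 25,-8,7 20,-6,7
```

```text
now o [-11.2   0.2   6.5] tilt 32.5 yaw 0.1 F [ 0.2  0.4 -1.1] clock 11.6
30,-10,7: 0 w [0.001, 0.001, -0.044] d [0.21, -0.21, -0.01]
27.5,-9,7: 0 w [-0.0, 0.0, -0.044] d [0.26, -0.21, -0.0]
25,-8,7: 0 w [-0.0, 0.0, -0.044] d [0.27, -0.22, -0.0]
20,-6,7: 0 w [-0.0, 0.0, -0.087] d [0.53, -0.45, -0.0]
```

{"fn": "send_rows", "kwargs": {
  "increments": [
    {"wx": 0, "wy": 0, "wz": -0.044, "dx": 0.21, "dy": -0.21, "dz": 0, "grip": 5},
    {"wx": 0, "wy": 0, "wz": -0.044, "dx": 0.26, "dy": -0.21, "dz": 0, "grip": 5},
    {"wx": 0, "wy": 0, "wz": -0.044, "dx": 0.27, "dy": -0.22, "dz": 0, "grip": 5},
    {"wx": 0, "wy": 0, "wz": 0, "dx": 0, "dy": 0, "dz": 0, "grip": 5}
  ]
}}

```text
clock: 12.1
eef_pos: [506.2, 75.9, 130.5]
eef_rot: [[-0.334, -0.919, -0.21], [-0.069, -0.198, 0.978], [-0.94, 0.341, 0.003]]
wrist_force: [1.0, 0.6, -1.3]
opening: 55.8
```

```bash
python3 go.py 22.5,-7,7 20,-6,7 17.5,-5,6.5 15,-4,6
```

```text
now o [-7.9  0.1  6.8] tilt 25.0 yaw 0.0 F [ 1.1  0.3 -1.3] clock 12.1
22.5,-7,7: 0 w [0.0, 0.001, -0.044] d [0.26, -0.21, -0.01]
20,-6,7: 0 w [-0.0, 0.0, -0.044] d [0.27, -0.22, -0.0]
17.5,-5,6.5: 0 w [-0.0, 0.0, -0.044] d [0.33, -0.23, -0.0]
15,-4,6: 0 w [-0.0, 0.0, -0.044] d [0.33, -0.23, -0.0]
```

{"fn": "send_rows", "kwargs": {
  "increments": [
    {"wx": 0, "wy": 0, "wz": -0.044, "dx": 0.26, "dy": -0.21, "dz": 0, "grip": 5},
    {"wx": 0, "wy": 0, "wz": -0.044, "dx": 0.27, "dy": -0.22, "dz": 0, "grip": 5},
    {"wx": 0, "wy": 0, "wz": -0.044, "dx": 0.33, "dy": -0.23, "dz": 0, "grip": 5},
    {"wx": 0, "wy": 0, "wz": -0.044, "dx": 0.33, "dy": -0.23, "dz": 0, "grip": 5},
    {"wx": 0, "wy": 0, "wz": 0, "dx": 0, "dy": 0, "dz": 0, "grip": 5}
  ]
}}

```text
clock: 12.72
eef_pos: [511.4, 77.0, 116.4]
eef_rot: [[-0.169, -0.963, -0.21], [-0.033, -0.207, 0.978], [-0.985, 0.172, 0.003]]
wrist_force: [1.0, -0.2, -1.5]
opening: 56.2
```

```bash
python3 go.py 12.5,-3.3,5.5 10,-3,5 7.5,-2.3,4 5,-2,3 0,-1,1
```

```text
now o [-4.   0.2  5.9] tilt 15.0 yaw 0.0 F [ 0.9 -0.4 -1.5] clock 12.725
12.5,-3.3,5.5: 0 w [0.0, 0.002, -0.044] d [0.33, -0.2, -0.02]
10,-3,5: 0 w [-0.0, 0.0, -0.044] d [0.35, -0.16, -0.0]
7.5,-2.3,4: 0 w [-0.0, 0.0, -0.044] d [0.4, -0.2, -0.0]
5,-2,3: 0 w [-0.0, 0.0, -0.044] d [0.4, -0.16, -0.0]
0,-1,1: 0 w [-0.0, 0.0, -0.087] d [0.8, -0.36, -0.0]
```

{"fn": "send_rows", "kwargs": {
  "increments": [
    {"wx": 0, "wy": 0, "wz": -0.044, "dx": 0.33, "dy": -0.2, "dz": 0, "grip": 5},
    {"wx": 0, "wy": 0, "wz": -0.044, "dx": 0.35, "dy": -0.16, "dz": 0, "grip": 5},
    {"wx": 0, "wy": 0, "wz": -0.044, "dx": 0.4, "dy": -0.2, "dz": 0, "grip": 5},
    {"wx": 0, "wy": 0, "wz": -0.044, "dx": 0.4, "dy": -0.16, "dz": 0, "grip": 5},
    {"wx": 0, "wy": 0, "wz": 0, "dx": 0, "dy": 0, "dz": 0, "grip": 5}
  ]
}}

```text
clock: 13.35
eef_pos: [516.9, 78.3, 100.8]
eef_rot: [[0.002, -0.978, -0.21], [0.004, -0.21, 0.978], [-1.0, -0.003, 0.003]]
wrist_force: [-0.8, -0.0, -1.1]
opening: 56.0
```

```bash
python3 go.py 2.5,-1.7,2 0,-1,1.2 0,-0.5,0.2 0,0,-.5
```

```text
now o [-2.   0.2  3. ] tilt 4.9 yaw -0.0 F [-0.8  0.1 -1.1] clock 13.35
2.5,-1.7,2: 0 w [-0.0, 0.002, -0.042] d [0.4, -0.15, -0.03]
0,-1,1.2: 0 w [-0.0, 0.0, -0.044] d [0.39, -0.19, -0.0]
0,-0.5,0.2: 0 w [0.0, 0.0, 0.0] d [0.1, -0.04, -0.0]
0,0,-.5: 0 w [0.0, 0.0, 0.0] d [0.07, -0.04, -0.0]
```

{"fn": "send_rows", "kwargs": {
  "increments": [
    {"wx": 0, "wy": 0, "wz": -0.042, "dx": 0.4, "dy": -0.15, "dz": 0, "grip": 5},
    {"wx": 0, "wy": 0, "wz": -0.044, "dx": 0.39, "dy": -0.19, "dz": 0, "grip": 5},
    {"wx": 0, "wy": 0, "wz": 0, "dx": 0, "dy": 0, "dz": 0, "grip": 5},
    {"wx": 0, "wy": 0, "wz": 0, "dx": 0, "dy": 0, "dz": 0, "grip": 5}
  ]
}}

```text
clock: 13.85
eef_pos: [519.5, 79.0, 92.7]
eef_rot: [[0.083, -0.974, -0.211], [0.021, -0.21, 0.978], [-0.996, -0.086, 0.003]]
wrist_force: [-7.6, -2.6, -1.2]
opening: 55.6
```

```bash
python3 go.py 0,-0.5,0.2 0,0,-.5 0,0,-1.5
```

```text
now o [-1.8  0.4  0.7] tilt 0.2 yaw 0.0 F [-8.  -0.9 -1.2] clock 13.85
0,-0.5,0.2: 0 w [-0.0, 0.003, -0.003] d [0.08, -0.13, -0.04]
0,0,-.5: 0 w [0.0, 0.0, 0.0] d [0.07, -0.04, -0.0]
0,0,-1.5: 0 w [0.0, 0.0, 0.0] d [0.1, 0.01, -0.0]
```

The back meets the panel (−8 N, 1.8 mm earlier than estimated). I'll ease off slightly and lower until it rests on the slat.

{"fn": "send_rows", "kwargs": {
  "increments": [
    {"wx": 0, "wy": 0, "wz": 0, "dx": 0.07, "dy": 0.05, "dz": 0, "grip": 5},
    {"wx": 0, "wy": 0, "wz": 0, "dx": 0.08, "dy": 0, "dz": 0, "grip": 5},
    {"wx": 0, "wy": 0, "wz": 0, "dx": 0, "dy": 0, "dz": 0, "grip": 5}
  ]
}}

```text
clock: 14.22
eef_pos: [519.5, 79.0, 91.8]
eef_rot: [[0.084, -0.974, -0.211], [0.021, -0.21, 0.978], [-0.996, -0.087, 0.003]]
wrist_force: [-7.6, -1.8, 6.3]
opening: 56.0
```

```bash
python3 go.py
```

```text
now o [-1.8  0.4 -0.2] tilt 0.1 yaw 0.0 F [-7.8 -0.2  6.3] clock 14.225
```

Contact below too (6 N) at the expected height. I'll release.

{"fn": "send_rows", "kwargs": {
  "increments": [
    {"wx": 0, "wy": 0, "wz": 0, "dx": 0, "dy": 0, "dz": 0, "grip": 6.2},
    {"wx": 0, "wy": 0, "wz": 0, "dx": 0, "dy": 0, "dz": 0, "grip": 7},
    {"wx": 0, "wy": 0, "wz": 0, "dx": 0, "dy": 0, "dz": 0, "grip": 8.5},
    {"wx": 0, "wy": 0, "wz": 0, "dx": 0, "dy": 0, "dz": 0, "grip": 8.5},
    {"wx": 0, "wy": 0, "wz": 0, "dx": 0, "dy": 0, "dz": 0, "grip": 8.5}
  ]
}}

```text
clock: 14.85
eef_pos: [520.4, 79.0, 91.6]
eef_rot: [[0.088, -0.974, -0.21], [0.022, -0.209, 0.978], [-0.996, -0.091, 0.003]]
wrist_force: [-1.0, 0.1, -0.0]
opening: 84.9
```

```bash
cat > chk.py <<'E'
from h import *
from station import manip
import sys
p,R,s=now();print(p.round(1),s["opening"],np.round(s["wrist_force"],1),s["clock"])
xs=frame(YS)
for n,b in(("top",[1.7,0,1.6]),("scene",[-1.7,0,-1.3])):
    c=manip.camera(n);P=cloud(c);cv2.imwrite(f"pics/{n}{sys.argv[1]}.png",c["image"][:,:,::-1]);np.savez(f"pics/{n}{sys.argv[1]}.npz",**c)
    G=(P-b-O)@xs
    m=(G[...,0]>-100)&(G[...,0]<-1)&(np.abs(G[...,1])<35)&(G[...,2]>-58)&(G[...,2]<10)
    q=G[m];print(n,len(q))
    for x0 in range(-96,0,6):
        r=q[(q[:,0]>=x0)&(q[:,0]<x0+6)]
        if len(r)>3: print(x0,len(r),"z",np.percentile(r[:,2],[3,50,97]).round(1),"y",np.percentile(r[:,1],[3,97]).round(1))
a=cv2.imread(f"pics/scene{sys.argv[1]}.png")[180:320,150:310];b=cv2.imread(f"pics/top{sys.argv[1]}.png")[120:260,190:350]
cv2.imwrite(f"pics/c{sys.argv[1]}.png",cv2.resize(np.hstack([a,b]),(800,350),interpolation=cv2.INTER_CUBIC))
E
python3 chk.py 5|head -20
```

```text
[520.4  79.   91.6] 84.93596073457539 [-1.   0.1 -0. ] 14.85
top 0
scene 0
```

{"fn": "send_rows", "kwargs": {
  "increments": [
    {"wx": 0, "wy": 0, "wz": 0, "dx": -1.5, "dy": 0, "dz": 0, "grip": 8.5},
    {"wx": 0, "wy": 0, "wz": 0, "dx": -4, "dy": 0, "dz": 0, "grip": 8.5},
    {"wx": 0, "wy": 0, "wz": 0, "dx": -5, "dy": 0, "dz": 0, "grip": 8.5},
    {"wx": 0, "wy": 0, "wz": 0, "dx": -5, "dy": 2, "dz": 0, "grip": 8.5},
    {"wx": 0, "wy": 0, "wz": 0, "dx": -3, "dy": 3, "dz": 3, "grip": 8.5}
  ]
}}

```text
clock: 15.58
eef_pos: [448.9, 93.2, 274.4]
eef_rot: [[0.092, -0.974, -0.208], [0.022, -0.207, 0.978], [-0.996, -0.094, 0.002]]
wrist_force: [0.4, 0.4, 0.0]
opening: 85.1
```

```bash
python3 - <<'E'
from h import *
p,R,s=now();print(p.round(1),np.round(s["q"],2))
C=np.array([402.3,196.4]); 
# cork approach: tool down, jaw along groove y (yaw YS)
T=tool(frame(YS),0); t=np.array([C[0],C[1],22+0-PZ+6]);t[2]=14
rows(p,R,np.array([*C,250]),T); print()
rows(np.array([*C,250]),T,np.array([*C,14]),T)
E
```

```text
[448.9  93.2 274.4] [ 0.05  0.15  1.92  0.02  0.99 -1.74]
0 w [0.0, 0.001, 0.031] d [0.74, 0.88, 3.68]
1 w [0.0, 0.001, 0.031] d [0.77, 0.85, 3.69]
2 w [0.0, 0.001, 0.031] d [0.79, 0.83, 3.69]

0 w [0.0, 0.0, 0.0] d [4.72, -0.0, -0.0]
1 w [0.0, 0.0, 0.0] d [4.72, -0.0, -0.0]
2 w [0.0, 0.0, 0.0] d [4.72, -0.0, -0.0]
3 w [0.0, 0.0, 0.0] d [4.72, -0.0, -0.0]
4 w [0.0, 0.0, 0.0] d [4.72, -0.0, -0.0]
```

{"fn": "send_rows", "kwargs": {
  "increments": [
    {"wx": 0, "wy": 0, "wz": 0.031, "dx": 0.74, "dy": 0.9, "dz": 3.7, "grip": 5.5},
    {"wx": 0, "wy": 0, "wz": 0.031, "dx": 0.77, "dy": 0.85, "dz": 3.7, "grip": 5.5},
    {"wx": 0, "wy": 0, "wz": 0.031, "dx": 0.8, "dy": 0.8, "dz": 3.7, "grip": 5.5},
    {"wx": 0, "wy": 0, "wz": 0, "dx": 0, "dy": 0, "dz": 0, "grip": 5.5}
  ]
}}

```text
clock: 16.08
eef_pos: [401.1, 198.8, 247.6]
eef_rot: [[-0.003, -0.977, -0.213], [0.002, -0.213, 0.977], [-1.0, 0.002, 0.003]]
wrist_force: [-0.9, -0.6, 0.2]
opening: 55.8
```

```bash
python3 chk.py 6
```

```text
[401.1 198.8 247.6] 55.76567221459638 [-0.9 -0.6  0.2] 16.075
top 1489
-96 46 z [-46.1 -23.8 -14.9] y [-24.6  27.2]
-90 58 z [-51.1 -23.9  -7.1] y [-26.4  28.4]
-84 88 z [-54.5 -50.9  -8.3] y [-26.5  27.7]
-78 84 z [-53.8 -51.   -8.9] y [-26.2  26.9]
-72 94 z [-53.5 -50.3  -8. ] y [-26.2  27.4]
-66 91 z [-53.7 -50.6  -8.1] y [-26.4  28.1]
-60 90 z [-53.2 -50.   -6.8] y [-26.4  27.9]
-54 90 z [-52.6 -50.1  -7.5] y [-26.4  27.2]
-48 90 z [-52.3 -48.9  -6.3] y [-26.3  27.3]
-42 86 z [-53.3 -49.2  -6.9] y [-26.3  27.9]
-36 95 z [-52.4 -48.8  -6.8] y [-26.1  27.5]
-30 85 z [-52.2 -48.8  -6.2] y [-26.2  27.7]
-24 88 z [-52.3 -48.7  -6.1] y [-26.2  27.8]
-18 90 z [-52.2 -48.2  -6. ] y [-26.1  27.7]
-12 86 z [-51.7 -48.1  -5.2] y [-26.1  27.5]
-6 228 z [-50.1 -16.8   5.4] y [-25.2  26.9]
scene 0
```

View pics/c6.png

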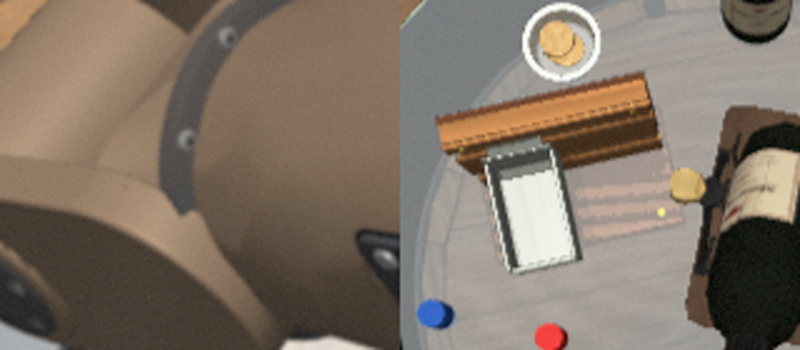

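The top view shows the bin hanging on the panel at crop (535,210). The floor is at −51 at the front and −48 at the back, so about 2° of sag, within limits. Blue and red look-alikes are at crop (435,313) and (550,335). Now the cork.

{"fn": "send_rows", "kwargs": {
  "increments": [
    {"wx": 0, "wy": 0, "wz": 0, "dx": 4.8, "dy": -0.1, "dz": -0.26, "grip": 5.5},
    {"wx": 0, "wy": 0, "wz": 0, "dx": 4.8, "dy": 0, "dz": 0, "grip": 5.5},
    {"wx": 0, "wy": 0, "wz": 0, "dx": 4.8, "dy": 0, "dz": 0, "grip": 5.5},
    {"wx": 0, "wy": 0, "wz": 0, "dx": 4.8, "dy": 0, "dz": 0, "grip": 5.5},
    {"wx": 0, "wy": 0, "wz": 0, "dx": 0, "dy": 0, "dz": 0, "grip": 5.5}
  ]
}}

```text
clock: 16.8
eef_pos: [402.4, 194.3, 53.5]
eef_rot: [[-0.007, -0.978, -0.209], [0.001, -0.209, 0.978], [-1.0, 0.007, 0.002]]
wrist_force: [0.3, 1.3, 0.6]
opening: 55.3
```

```bash
python3 - <<'E'
from h import *
p,R,s=now();print(p.round(1),np.round(s["q"],2))
rows(p,R,np.array([402.3,196.4,17]),tool(frame(YS),0),2)
E
```

```text
[402.4 194.3  53.5] [ 0.3   0.51  2.14  0.01  0.5  -1.49]
0 w [0.0, 0.001, -0.004] d [1.82, -0.03, 0.1]
1 w [0.0, 0.001, -0.004] d [1.82, -0.02, 0.1]
```

{"fn": "send_rows", "kwargs": {
  "increments": [
    {"wx": 0, "wy": 0, "wz": -0.004, "dx": 1.8, "dy": 0, "dz": 0.1, "grip": 5.5},
    {"wx": 0, "wy": 0, "wz": -0.004, "dx": 1.8, "dy": 0, "dz": 0.1, "grip": 5.5},
    {"wx": 0, "wy": 0, "wz": 0, "dx": 0, "dy": 0, "dz": 0, "grip": 1.8},
    {"wx": 0, "wy": 0, "wz": 0, "dx": 0, "dy": 0, "dz": 0, "grip": 1.8},
    {"wx": 0, "wy": 0, "wz": 0, "dx": 0, "dy": 0, "dz": 0, "grip": 1.8}
  ],
  "newtons": 15
}}

```text
clock: 17.42
eef_pos: [403.3, 197.6, 20.2]
eef_rot: [[0.007, -0.978, -0.21], [0.005, -0.21, 0.978], [-1.0, -0.008, 0.003]]
wrist_force: [1.4, -0.0, -0.5]
opening: 30.1
```

{"fn": "send_rows", "kwargs": {
  "increments": [
    {"wx": 0, "wy": 0, "wz": 0, "dx": 0, "dy": 0, "dz": 0, "grip": 1.8},
    {"wx": 0, "wy": 0, "wz": 0, "dx": 0, "dy": 0, "dz": 0, "grip": 1.8},
    {"wx": 0, "wy": 0, "wz": 0, "dx": -1.5, "dy": 0, "dz": 0, "grip": 1.8},
    {"wx": 0, "wy": 0, "wz": 0, "dx": -4, "dy": 0, "dz": 0, "grip": 1.8}
  ]
}}

```text
clock: 17.92
eef_pos: [401.7, 197.1, 73.9]
eef_rot: [[0.002, -0.978, -0.21], [0.003, -0.21, 0.978], [-1.0, -0.003, 0.003]]
wrist_force: [0.5, 0.2, -0.1]
opening: 23.9
```

```bash
python3 - <<'E'
from h import *
p,R,s=now();print(p.round(1),s["opening"],np.round(s["q"],2))
xs=frame(YS); T=tool(xs,0)@Ro.from_euler("x",90,degrees=True).as_matrix()
# above bin: bin centre approx (-46,0); cork target x'=-50
a=O+xs@[-50,0,0]; a[2]=230; print(a)
rows(p,R,a,T,10)
E
```

```text
[401.7 197.1  73.9] 23.890751134772046 [ 0.31  0.47  2.13  0.    0.54 -1.48]
[538.75526924  82.64884348 230.        ]
0 w [0.157, 0.0, 0.0] d [-1.56, -1.1, -1.4]
1 w [0.157, 0.0, 0.0] d [-1.56, -1.31, -1.21]
2 w [0.157, 0.0, 0.0] d [-1.56, -1.48, -0.99]
3 w [0.157, 0.0, 0.0] d [-1.56, -1.62, -0.75]
4 w [0.157, 0.0, 0.0] d [-1.56, -1.72, -0.49]
5 w [0.157, 0.0, 0.0] d [-1.56, -1.77, -0.21]
6 w [0.157, 0.0, 0.0] d [-1.56, -1.79, 0.07]
7 w [0.157, 0.0, 0.0] d [-1.56, -1.75, 0.35]
8 w [0.157, 0.0, 0.0] d [-1.56, -1.68, 0.61]
9 w [0.157, 0.0, 0.0] d [-1.56, -1.56, 0.87]
```

{"fn": "send_rows", "kwargs": {
  "increments": [
    {"wx": 0.157, "wy": 0, "wz": 0, "dx": -4, "dy": 0, "dz": 0, "grip": 1.8},
    {"wx": 0.157, "wy": 0, "wz": 0, "dx": -5.2, "dy": 0, "dz": 0, "grip": 1.8},
    {"wx": 0.157, "wy": 0, "wz": 0, "dx": -5.2, "dy": 0, "dz": 0, "grip": 1.8},
    {"wx": 0.157, "wy": 0, "wz": 0, "dx": -1.5, "dy": 0, "dz": 0, "grip": 1.8},
    {"wx": 0.157, "wy": 0, "wz": 0, "dx": 0, "dy": 0, "dz": 0, "grip": 1.8}
  ]
}}

```text
clock: 18.55
eef_pos: [401.8, 196.8, 234.8]
eef_rot: [[0.008, -0.837, 0.547], [0.005, 0.547, 0.837], [-1.0, -0.004, 0.009]]
wrist_force: [0.6, -0.0, -0.9]
opening: 23.6
```

```bash
python3 - <<'E'
from h import *
p,R,s=now();print(p.round(1),s["opening"],np.round(s["q"],2))
xs=frame(YS); T=tool(xs,0)@Ro.from_euler("x",90,degrees=True).as_matrix()
a=O+xs@[-50,0,0]; a[2]=230
rows(p,R,a,T,6)
E
```

```text
[401.8 196.8 234.8] 23.57893737677785 [ 0.31  0.21  1.95  0.    0.97 -0.69]
0 w [0.131, 0.002, 0.0] d [0.09, -2.95, -0.35]
1 w [0.131, 0.002, 0.0] d [0.09, -2.97, 0.04]
2 w [0.131, 0.002, 0.0] d [0.09, -2.94, 0.43]
3 w [0.131, 0.002, 0.0] d [0.09, -2.86, 0.81]
4 w [0.131, 0.002, 0.0] d [0.08, -2.73, 1.17]
5 w [0.131, 0.002, 0.0] d [0.08, -2.55, 1.52]
```

{"fn": "send_rows", "kwargs": {
  "increments": [
    {"wx": 0.131, "wy": 0.002, "wz": 0, "dx": 0.1, "dy": -2.95, "dz": -0.35, "grip": 1.8},
    {"wx": 0.131, "wy": 0.002, "wz": 0, "dx": 0.1, "dy": -2.97, "dz": 0.04, "grip": 1.8},
    {"wx": 0.131, "wy": 0.002, "wz": 0, "dx": 0.1, "dy": -2.94, "dz": 0.43, "grip": 1.8},
    {"wx": 0.131, "wy": 0.002, "wz": 0, "dx": 0.1, "dy": -2.86, "dz": 0.8, "grip": 1.8},
    {"wx": 0.131, "wy": 0.002, "wz": 0, "dx": 0.1, "dy": -2.7, "dz": 1.2, "grip": 1.8}
  ]
}}

```text
clock: 19.18
eef_pos: [516.6, 101.7, 228.4]
eef_rot: [[-0.003, -0.332, 0.943], [-0.002, 0.943, 0.332], [-1.0, -0.001, -0.003]]
wrist_force: [-0.6, 0.2, 0.1]
opening: 23.9
```

{"fn": "send_rows", "kwargs": {
  "increments": [
    {"wx": 0.131, "wy": 0.002, "wz": 0, "dx": 0, "dy": -2.55, "dz": 1.5, "grip": 1.8},
    {"wx": 0, "wy": 0, "wz": 0, "dx": 0, "dy": 0, "dz": 0, "grip": 1.8}
  ]
}}

```text
clock: 19.42
eef_pos: [539.6, 82.4, 228.0]
eef_rot: [[-0.005, -0.208, 0.978], [-0.003, 0.978, 0.208], [-1.0, -0.002, -0.005]]
wrist_force: [0.0, -0.0, -0.4]
opening: 23.8
```

```bash
cat > cork.py <<'E'
from h import *
p,R,s=now();xs=frame(YS);print(p.round(1),s["opening"],"groove frame",(xs.T@(p-O)).round(1),np.round(s["wrist_force"],1),s["clock"])
T=tool(xs,0)@Ro.from_euler("x",90,degrees=True).as_matrix()
a=O+xs@[-52,0.7,-50+20+8]
rows(p,R,a,T,3)
E
python3 cork.py
```

```text
[539.6  82.4 228. ] 23.781876349637958 groove frame [-49.3  -0.4 103. ] [ 0.  -0.  -0.4] 19.425
0 w [-0.0, -0.002, 0.001] d [4.17, 0.04, -0.07]
1 w [-0.0, -0.002, 0.001] d [4.17, 0.04, -0.08]
2 w [-0.0, -0.002, 0.001] d [4.17, 0.04, -0.08]
```

{"fn": "send_rows", "kwargs": {
  "increments": [
    {"wx": 0, "wy": -0.002, "wz": 0, "dx": 4, "dy": 0.04, "dz": -0.08, "grip": 1.8},
    {"wx": 0, "wy": -0.002, "wz": 0, "dx": 4, "dy": 0.04, "dz": -0.08, "grip": 1.8},
    {"wx": 0, "wy": 0, "wz": 0, "dx": 2.5, "dy": 0, "dz": -0.08, "grip": 1.8},
    {"wx": 0, "wy": 0, "wz": 0, "dx": 1.5, "dy": 0, "dz": 0, "grip": 1.8},
    {"wx": 0, "wy": 0, "wz": 0, "dx": 0, "dy": 0, "dz": 0, "grip": 1.8}
  ]
}}

```text
clock: 20.05
eef_pos: [535.5, 83.7, 107.9]
eef_rot: [[-0.002, -0.211, 0.977], [-0.002, 0.977, 0.211], [-1.0, -0.001, -0.002]]
wrist_force: [0.7, -0.6, 0.3]
opening: 23.7
```

```bash
python3 cork.py
```

```text
[535.5  83.7 107.9] 23.661599090969606 groove frame [-52.9   1.7 -17.1] [ 0.7 -0.6  0.3] 20.05
0 w [0.001, -0.001, 0.0] d [0.16, -0.03, 0.03]
1 w [0.001, -0.001, 0.0] d [0.16, -0.03, 0.03]
2 w [0.001, -0.001, 0.0] d [0.16, -0.03, 0.03]
```

Lower 5 mm more, open to 40 mm, then rise.

{"fn": "send_rows", "kwargs": {
  "increments": [
    {"wx": 0, "wy": 0, "wz": 0, "dx": 0.5, "dy": -0.1, "dz": 0.1, "grip": 1.8},
    {"wx": 0, "wy": 0, "wz": 0, "dx": 0, "dy": 0, "dz": 0, "grip": 1.8},
    {"wx": 0, "wy": 0, "wz": 0, "dx": 0, "dy": 0, "dz": 0, "grip": 3.4},
    {"wx": 0, "wy": 0, "wz": 0, "dx": 0, "dy": 0, "dz": 0, "grip": 3.6},
    {"wx": 0, "wy": 0, "wz": 0, "dx": 0, "dy": 0, "dz": 0, "grip": 3.6}
  ]
}}

```text
clock: 20.68
eef_pos: [537.2, 82.6, 103.3]
eef_rot: [[-0.0, -0.21, 0.978], [-0.002, 0.978, 0.21], [-1.0, -0.002, -0.001]]
wrist_force: [0.2, 0.4, 0.2]
opening: 35.6
```

{"fn": "send_rows", "kwargs": {
  "increments": [
    {"wx": 0, "wy": 0, "wz": 0, "dx": -1.5, "dy": 0, "dz": 0, "grip": 3.6},
    {"wx": 0, "wy": 0, "wz": 0, "dx": -3, "dy": 0, "dz": 0, "grip": 3.6},
    {"wx": 0, "wy": 0, "wz": 0, "dx": -4, "dy": 0, "dz": 0, "grip": 3.6},
    {"wx": 0, "wy": 0, "wz": 0, "dx": -5, "dy": 1, "dz": -2, "grip": 3.6},
    {"wx": 0, "wy": 0, "wz": 0, "dx": -2, "dy": 3, "dz": -4, "grip": 3.6}
  ]
}}

```text
clock: 21.3
eef_pos: [470.8, 109.3, 261.4]
eef_rot: [[0.004, -0.208, 0.978], [-0.001, 0.978, 0.208], [-1.0, -0.002, 0.004]]
wrist_force: [-0.4, 0.7, 0.6]
opening: 36.1
```

{"fn": "send_rows", "kwargs": {
  "increments": [
    {"wx": 0, "wy": 0, "wz": 0, "dx": 0, "dy": 4, "dz": -3.5, "grip": 3.6},
    {"wx": 0, "wy": 0, "wz": 0, "dx": 0, "dy": 4, "dz": -3, "grip": 3.6},
    {"wx": 0, "wy": 0, "wz": 0, "dx": 0, "dy": 3, "dz": -2, "grip": 3.6},
    {"wx": 0, "wy": 0, "wz": 0, "dx": 0, "dy": 0, "dz": 0, "grip": 3.6}
  ]
}}

```text
clock: 21.8
eef_pos: [362.6, 200.1, 259.3]
eef_rot: [[0.001, -0.213, 0.977], [-0.001, 0.977, 0.213], [-1.0, -0.001, 0.001]]
wrist_force: [-0.1, 0.4, -0.8]
opening: 35.8
```

```bash
python3 chk.py 7
```

```text
[362.6 200.1 259.3] 35.8319995993924 [-0.1  0.4 -0.8] 21.8
top 1492
-96 52 z [-47.3 -23.9  -9.7] y [-25.7  27.1]
-90 52 z [-52.  -22.9  -8.6] y [-26.6  28.5]
-84 88 z [-53.9 -51.3  -7.9] y [-26.4  27.9]
-78 90 z [-53.8 -50.8  -8.1] y [-26.4  27.3]
-72 87 z [-54.3 -50.2  -7.7] y [-26.3  27.3]
-66 121 z [-53.2 -48.2  -5.2] y [-26.3  27.3]
-60 109 z [-52.5 -26.7  -4.8] y [-26.2  27.6]
-54 96 z [-52.2 -14.6  -4.1] y [-26.4  27. ]
-48 82 z [-51.5 -10.8  -4.2] y [-26.2  28. ]
-42 57 z [-52.9 -46.2  -5.9] y [-26.3  28.4]
-36 73 z [-52.9 -48.8  -6.6] y [-26.2  27.5]
-30 91 z [-52.1 -48.5  -5.5] y [-26.3  27.3]
-24 86 z [-51.5 -48.4  -5.7] y [-26.3  27.9]
-18 96 z [-51.4 -48.3  -4.9] y [-26.2  27.6]
-12 81 z [-51.6 -48.   -5.8] y [-26.3  27.8]
-6 231 z [-50.  -16.9   5.4] y [-25.   26.9]
scene 0
```

View pics/c7.png

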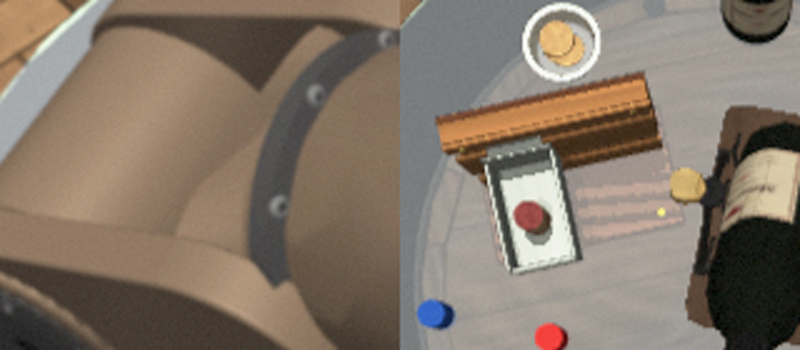

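The cork stands inside the hung bin at crop (530,215), with its top at the rim. The bin hasn't moved, and the robot is clear and still. I'll hand in.

```bash
python3 -c "
from station import manip
print(manip.hand_in())"
```

```text
the job is handed in; nothing more can be done
None
```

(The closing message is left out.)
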